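Turn the gilded plaques gold side up and box them

ROBOT

A 7-joint arm with a two-finger parallel gripper is mounted at the origin on the work surface. World frame = base frame: x ahead of the robot, y to its left, z up, the work surface at z = 0. Lengths are in m, angles in rad, forces in N, time in s.
With the tool pointing down it reaches from about 0.35 to 0.9 m from the base axis. Payload 19.9 kg.
Tool frame: the origin (TCP) lies between the finger pads; the fingertips stand 8 mm ahead of it and the grasp point (between the pads) lies 11 mm behind it; z points along the fingers, y is the line along which they close (so a half turn about z gives the same grasp; the last joint's range is limited). The gripper opens to 94 mm and grips with 3 to 60 N. Pads are 16 mm wide; open, the fingers measure 119 mm over their backs; the gripper's body (75 mm by 177 mm) begins 78 mm behind the grasp point.
Start: joints at [-1.319, 0.417, -0.01, 1.614, 0.005, 1.111, -0.053], TCP at [0.18, 0.598, 0.213] pointing down, gripper open.
Joint ranges: [-2.81, 2.81], [-0.39, 2.02], [-1.27, 1.25], [0.06, 2.57], [-1.19, 4.33], [0.19, 2], [-2.82, 2.82]. Speed limits (rad/s): [1.89, 1.89, 2.39, 2.39, 3.01, 3.01, 3.01].

INTERFACE

Orientations are given as a unit quaternion [x, y, z, w].
In Python, from bench import ctrl, cams gives the robot as it stands.
- The arm moves only by the tool arm_command, never from a script. Its argument "deltas" is a list of rows, each an object of numbers: "x", "y", "z": the shift along the tool's x, y, z in cm; "roll": the turn about the tool's z in rad. A call has 1 to 8 rows; each row is the pose to reach, as a shift and turn from the pose commanded when the call began, along the tool's axes at that moment; what a row does not reach only later rows make up. A row lasts 1/8 s, in which the tool goes at most 62.5 mm and 10.7 degrees, less where a joint would pass 70% of its speed; a pose out of reach is approached as far as the arm can. A call with a gripper value outside its range is refused whole. "hand" is the opening, from 0 (shut) to 1 (fully open), set as the call begins (left out, the last holds). The fingers move at their own pace and stop on an object; "newtons" is the grip in N (left out, the last holds). Time passes only in rows, so rows that repeat a pose let the fingers close. It gives the time, the measured TCP pose, the force, the opening and the grip force at its end, in the units of the state.
- ctrl.read_state(): the state, without advancing time (a new reading comes with each control period).
- cams.get_image(name): name is "side" or "top" or "wrist"; returns a dict with "img" (420x560x3 uint8, red, green, blue), "fov_y" (degrees; the focal length in pixels is half the picture's height over the tangent of half this angle, whatever the lens; pixels are square), "cx", "cy" (the principal point, pixels), "k1" (the pictures are not rectified: a ray, as slopes to the right and down, at radius r is drawn at 1 + k1 r^2 times it, then the intrinsics apply), "eye" and "orientation" of the camera in the world. Camera axes: x right, y up, looking along -z (the intrinsics and any distortion apply to the point x, -y, -z); pixel columns grow to the right and rows downward; lengths in m; the calibration is good to about 2 mm. A picture is of the moment at which its call begins. There is no depth.
- ctrl.close_job(): hands the job in; it is judged then, once.
The state is a dict: "time": time; "joint_positions": joint angles; "qvel": joint speeds; "joint_efforts": joint torques, N m; "eef_pos": TCP position; "eef_rot": TCP orientation; "force": force on the tool from outside, world axes, zero at the start; "torque": the same for the moment, N m; "finger_gap": finger opening in m; "grip_force": force on a finger pad.
Only numpy, scipy, OpenCV 4.12 (cv2) and the standard library are available. Lean on these libraries where they do the work, as an engineer would, in place of code of your own. Each camera call takes 0.05 s, during which the arm holds its last target. There are 200 camera calls.

TASK

The gilded plaques on the bench lie gold side down: lift the lifter off its hooks and use it to turn every plaque over, sliding the blade under one end and tilting; the gripper itself must not touch a plaque while its gold side is down. Lay all the plaques flat on the white floor of the tray, gold side up in a row, fold the tray's two side panels fully upright around them to make the box, and hang the lifter back level on both its hooks. Leave the jar, the cup and the brush alone.

Things in the scene. Friction and masses are not known exactly. Their poses are not given: they have to be found in the camera images.
- plaque1: gilded plaque 70 x 66 x 24 mm, 90 g (each may be absent; 2 or 3 are there): a panel 5 mm thick at mid-height between two wooden cleats along its x sides, each 70 long, 8 wide, 24 tall. Lying flat on the cleats it has a slot under it 50 mm wide and 9.5 mm high, open at both x ends. Origin: centre of the whole, 12 mm above its support. +z face gold, -z face dark red; starts gold side down
- plaque2: second plaque, just like the first. At the start each one's slot is within 0.22 rad of the robot's x axis, with about 130 mm of bare bench beyond it (+x). Tipped up it may stand on the cleats' square ends; pushed over 20 degrees beyond upright it falls on its other face, its centre then about 95 mm beyond where it lay
- plaque3: third plaque, just like the first
- lifter: hand lifter, 160 g: level steel blade 3 mm thick, a square wooden handle above and parallel to it. Origin on the blade's underside below the handle's middle; x to the blade's tip, z up. Blade from x = -60 to +100 mm: 64 mm wide up to x = +25, then 36 mm wide to its square tip. Centre of mass near x = +20. It stands by itself on its blade
- lifter_grip (a point): middle of the lifter's handle, 67 mm above the blade's underside: grip here from above, across the width. Handle 130 mm long (x = -65 to +65), 18 mm wide (y), 24 mm tall; its underside 55 mm above the blade's underside; a riser 50 mm long and 12 mm wide joins the two below its middle
- rack: hook rack, fixed: base 170 x 150 x 10 mm, two posts at y = +75 mm bearing level pegs 8 mm thick that run to y = -26 at x = -48 and +48, tops 120 mm above the bench. Each peg has upturned prongs, 130 mm high, at y = -23 and +23 (37 mm free between). At the start the lifter's handle lies along x across both pegs, tip to +x, lifter origin at z = 65. Origin on the bench; z up
- rack_seat (a point): point midway between the two pegs of the rack at the height of their tops, where the middle of the handle's underside belongs when the lifter hangs. The blade hangs below the pegs: raise the lifter 10 to 35 mm, to clear the prongs, then take it out level towards the rack's -y by 80 mm or more; hang it back the same way
- pad: fold-up tray, fixed: white floor board 300 mm (x) by 110 mm (y), its flat top 15 mm above the bench, fixed end walls 6 mm thick and 55 mm high at its x ends (288 mm free between), and a hinged panel along each long side, open at the start; origin at the centre of its underside. Three plaques fit in a row along x, cleats along x, 90 mm apart
- flap_in (a joint): the tray's side panel on its +y side, hinged along x on the line y = +55, z = 12 mm (tray frame): 0 = folded out flat, 1.57 = upright (its stop). 34 mm wide, 4 mm thick, with a round brass rod beyond its outer edge to pull it up by. A friction hinge: it stays where it is left (about 1 N at the rod moves it)
- flap_out (a joint): the same on the tray's -y side, hinged along x on the line y = -55, z = 12 mm (tray frame): 0 = folded out flat, 1.57 = upright. With the panels up the tray is an open box; with them down there is room for fingers beside the plaques
- flap_in_rod (a point): middle of the grip rod of flap_in: 10 mm thick, 90 mm long, parallel to the hinge and 74 mm from it, with 33 mm free between it and the panel's edge: pinch it from above across the rod and follow the arc; it turns in the grip
- flap_out_rod (a point): middle of the grip rod of flap_out, made the same way
- jar: bystander: lidded jar, 60 mm wide, 85 mm high; origin at its foot
- cup: bystander: blue cup, 76 mm wide, 90 mm high; origin at its foot
- brush: bystander: brush lying on the bench; origin on its underside
There are look-alikes about, which are no part of the job. What is shaped like the plaque3 but grey or turquoise is not meant.

How it is judged:
By the outcome, as a careful person would: the job done as asked, in the order asked, and still so for the second after the job is handed in, with the robot touching nothing.
Of plaque1, plaque2, plaque3 only 2 to 3 are there at a start; the rules pass over those that are not, and their reading is None.
At some moment in a run one of plaque1, plaque2, plaque3 may be knocked a few centimetres aside while the robot is not near it.
Once in a run the grip may slacken for a moment while it holds something.
It also fails if it takes over 210 s, if anything falls off the work surface, if the arm or the gripper's body presses on something with over 40 N, if the wrist force passes 120 N, or if a joint passes its speed limit or range.

## Working session

There is one attempt and no reset: what is moved stays moved. The work goes in short steps, Python scripts to look and compute and a tool call to move; the robot and the scene stay as the last step left them, time stands still between calls to the robot, and variables do not carry over. Pictures are saved under pics/ and viewed, at most 17 in all, crops included, and the job is handed in when it is done.

Besides the shell and the picture viewer there is one more tool, called after "Call:" by a JSON object that holds its "fn" and its "kwargs". arm_command: Moves the arm, as the interface text tells. Its arguments: {"type":"object","properties":{"deltas":{"type":"array"},"hand":{"type":"number"},"newtons":{"type":"number"}},"required":["deltas"]}

```bash
ls; mkdir -p pics
cat > h.py <<'E'
import numpy as np, cv2
from bench import ctrl, cams
from scipy.spatial.transform import Rotation as R
def K(c):
    h,w=c['img'].shape[:2]; f=h/2/np.tan(np.radians(c['fov_y'])/2)
    return np.array([[f,0,c['cx']],[0,f,c['cy']],[0,0,1.]]), np.array([c['k1'],0,0,0,0.])
def ray(c,px):
    k,d=K(c); p=cv2.undistortPoints(np.array(px,float).reshape(-1,1,2),k,d).reshape(-1,2)
    v=np.c_[p[:,0],-p[:,1],-np.ones(len(p))]
    return R.from_quat(c['orientation']).apply(v)
def onz(c,px,z):
    v=ray(c,px); e=np.array(c['eye']); return e+v*((z-e[2])/v[:,2])[:,None]
def proj(c,P):
    P=np.atleast_2d(P); q=R.from_quat(c['orientation']).inv().apply(P-np.array(c['eye']))
    q=q*[1,-1,-1]; k,d=K(c)
    return cv2.projectPoints(q,np.zeros(3),np.zeros(3),k,d)[0].reshape(-1,2)
def tri(c1,p1,c2,p2):
    v1=ray(c1,p1)[0];v2=ray(c2,p2)[0];e1=np.array(c1['eye']);e2=np.array(c2['eye'])
    A=np.c_[v1,-v2];t=np.linalg.lstsq(A,e2-e1,rcond=None)[0]
    a=e1+v1*t[0];b=e2+v2*t[1];return (a+b)/2,np.linalg.norm(a-b)
def grab(n,f=None):
    c=cams.get_image(n)
    if f: cv2.imwrite('pics/'+f,c['img'][:,:,::-1])
    return c
E
python3 - <<'E'
from h import *
import pickle
for n in('top','side'):
    c=grab(n,n+'0.png'); pickle.dump(c,open(n+'0.pkl','wb'));print(n,c['eye'],c['orientation'],c['fov_y'],c['cx'],c['cy'],c['k1'])
s=ctrl.read_state();print(s['time'],s['eef_pos'],s['eef_rot'],s['finger_gap'])
E
```

```text
pics
top [ 0.50560886 -0.02940098  1.74593336] [-0.02546266  0.0333815   0.71194099 -0.70098313] 42.93392769636198 274.37289966373174 217.1443284224714 -0.07201731675414798
side [ 0.09447178 -0.84840731  1.30093189] [ 0.32234583 -0.10013033 -0.28534946  0.89701882] 46.95571871054351 272.09389400505785 209.97367310835773 0.05536801150183569
0.1 [0.18027542 0.59809306 0.2128709 ] [ 1.45845842e-01  9.89307174e-01 -5.50542380e-04 -5.49923595e-05] 0.09412291069981447
```

View pics/top0.png

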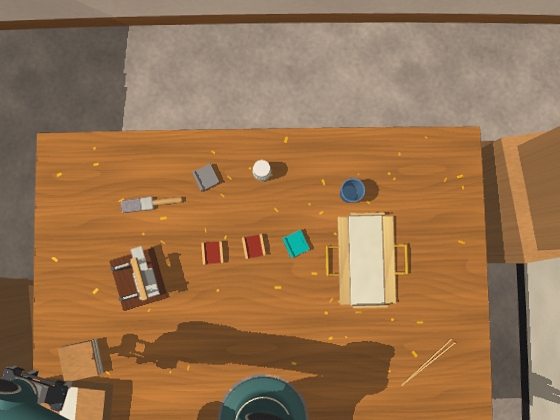

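View pics/side0.png

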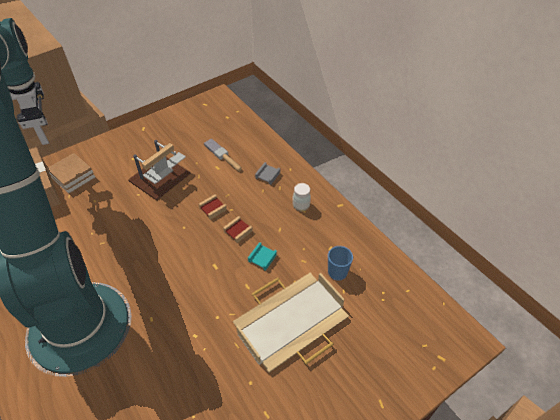

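Top view: two dark-red plaques at (214,252) and (255,246). Look-alikes are the grey one at (207,177), the turquoise one at (296,243), and a wood/grey block at (80,358). The rack with the lifter is at (138,278), the tray at (367,260), the jar at (262,170), the cup at (352,190) and the brush at (150,204).

Run:
```python
from h import *
import pickle
c=pickle.load(open('top0.pkl','rb')); s=pickle.load(open('side0.pkl','rb'))
def crop(i,x0,y0,x1,y1,k,f):
    cv2.imwrite('pics/'+f,cv2.resize(i[y0:y1,x0:x1,::-1],None,fx=k,fy=k,interpolation=cv2.INTER_CUBIC))
crop(c['img'],100,232,280,322,4.4,'ct.png')
crop(s['img'],120,130,280,250,5,'cs.png')
for n,q in(('top',c),('side',s)):
    h=cv2.cvtColor(q['img'],cv2.COLOR_RGB2HSV)
    m=(((h[...,0]<6)|(h[...,0]>174))&(h[...,1]>170)&(h[...,2]>70)).astype(np.uint8)
    k,_,st,ce=cv2.connectedComponentsWithStats(m)
    for i in range(1,k):
        if st[i,4]>60:
            ct=cv2.findContours((k and (_==i)).astype(np.uint8),0,1)[0][0]
            print(n,st[i],ce[i].round(1),onz(q,[ce[i]],.0145).round(4),onz(q,cv2.boxPoints(cv2.minAreaRect(ct)),.0145).round(4)[:,:2].tolist())
h=cv2.cvtColor(c['img'],cv2.COLOR_RGB2HSV)
m=((h[...,1]<60)&(h[...,2]>190)).astype(np.uint8); m[:,:320]=0;m[:200]=0;m[:,420:]=0;m[320:]=0
ct=max(cv2.findContours(m,0,1)[0],key=cv2.contourArea);r=cv2.minAreaRect(ct);print(r,onz(c,cv2.boxPoints(r),.015).round(4)[:,:2].tolist(),onz(c,[r[0]],.015))
```

```text
top [245 235  17  22 279] [253.3 245.8] [[0.5579 0.0197 0.0145]] [[0.5862, 0.048], [0.5937, 0.0031], [0.5291, -0.0077], [0.5217, 0.037]]
top [204 242  16  22 285] [212.  252.2] [[0.5391 0.1536 0.0145]] [[0.5696, 0.1801], [0.5735, 0.1335], [0.5081, 0.1275], [0.5042, 0.174]]
side [203 199  19  14  74] [211.7 205.5] [[0.5408 0.1578 0.0145]] [[0.5078, 0.1727], [0.5771, 0.1785], [0.5726, 0.1443], [0.5042, 0.1391]]
side [228 220  20  18  94] [237.  228.4] [[0.5588 0.0225 0.0145]] [[0.5252, 0.0367], [0.5935, 0.0482], [0.5914, 0.0102], [0.524, -0.0005]]
((365.9278259277344, 259.5462341308594), (88.05015563964844, 32.80934143066406), 88.31531524658203) [[0.6499, -0.291], [0.6515, -0.3988], [0.3659, -0.3986], [0.365, -0.292]] [[ 0.50732396 -0.3448831   0.015     ]]
```

View pics/ct.png

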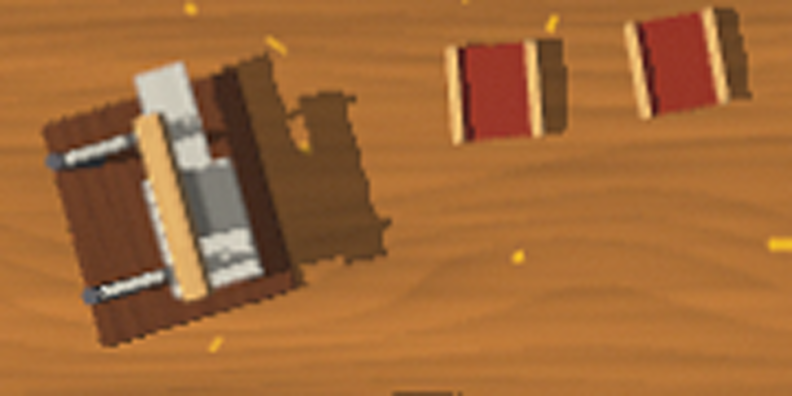

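View pics/cs.png

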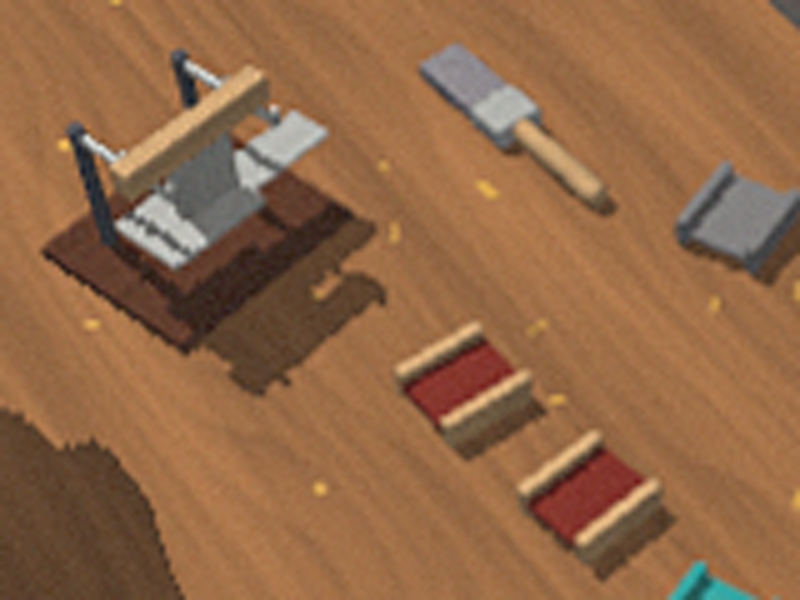

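Close crop confirms two red plaques with cleats, about along x. The lifter handle is at crop (149,116)–(195,298) in the top view, and the blade tip points to +x. Grey and turquoise are excluded.

```bash
cat >> h.py <<'E'
def go(p,phi,s=None):
    """deltas (cm, rad) to reach world TCP p with tool x heading phi (tool down)"""
    s=s or ctrl.read_state(); r=R.from_quat(s['eef_rot']).as_matrix()
    d=r.T@(np.array(p)-s['eef_pos'])*100; a=np.arctan2(r[1,0],r[0,0])
    roll=-(phi-a); roll=(roll+np.pi/2)%np.pi-np.pi/2   # half turn symmetric
    print('deltas cm',d.round(2),'roll',round(roll,3),'| cur',np.round(s['eef_pos'],4),'phi',round(a,3),'rz',r[:,2].round(3),'t',round(s['time'],2))
E
python3 - <<'E'
from h import *
import pickle
c=pickle.load(open('top0.pkl','rb')); s=pickle.load(open('side0.pkl','rb'))
T=lambda P:np.array(P,float)/4.4+[100,232]
S=lambda P:np.array(P,float)/5+[120,130]
hd=onz(c,T([(149,116),(195,298)]),.144);print('handle top',hd.round(4),np.linalg.norm(hd[1]-hd[0]))
hs=onz(s,S([(259,75),(122,176)]),.144);print('side',hs.round(4))
for a,b in (((149,116),(259,75)),((195,298),(122,176))): print(tri(c,T([a]),s,S([b])))
# peg post tops
print('posts',onz(c,T([(53,160),(93,296)]),.13).round(4))
for P in ([(447,47),(537,41),(545,136),(455,143)],[(626,24),(714,8),(728,102),(640,118)]):
    w=onz(c,T(P),.024);print(w.round(4)[:,:2].tolist(),w.mean(0).round(4))
v=hd[0]-hd[1];psi=np.arctan2(v[1],v[0]);print('psi',psi,hd.mean(0))
m=(hd.mean(0)+hs.mean(0))/2; go([m[0],m[1],.22],psi)
st=ctrl.read_state();print(st['joint_positions'])
E
```

```text
handle top [[0.5214 0.3749 0.144 ]
 [0.3979 0.3434 0.144 ]] 0.12755139987729017
side [[0.5237 0.3735 0.144 ]
 [0.403  0.3384 0.144 ]]
(array([0.52267   , 0.37441837, 0.14373198]), np.float64(0.0026985793178193975))
(array([0.40073208, 0.34251364, 0.14170407]), np.float64(0.0065634289470437555))
posts [[0.4922 0.4449 0.13  ]
 [0.399  0.4169 0.13  ]]
[[0.5701, 0.186], [0.5735, 0.12], [0.504, 0.1148], [0.4999, 0.1806]] [0.5369 0.1504 0.024 ]
[[0.585, 0.0547], [0.5957, -0.0099], [0.5268, -0.0192], [0.5161, 0.0453]] [0.5559 0.0177 0.024 ]
psi 0.2501892409236389 [0.45965324 0.3591433  0.144     ]
deltas cm [-33.87 -14.92  -0.69] roll -0.543 | cur [0.1803 0.5981 0.2129] phi 2.849 rz [-0.    -0.001 -1.   ] t 0.1
[-1.31951979  0.41793749 -0.01032832  1.61411948  0.0046735   1.11066638
 -0.05297869]
```

Call:
{"fn": "arm_command", "kwargs": {"deltas": [{"x": -5,"y": -2.2,"z": 0,"roll": -0.08},{"x": -10.5,"y": -4.6,"z": 0,"roll": -0.2},{"x": -16,"y": -7,"z": 0,"roll": -0.32},{"x": -21.5,"y": -9.5,"z": 0,"roll": -0.45},{"x": -27,"y": -12,"z": 0,"roll": -0.53},{"x": -31.5,"y": -14,"z": 0,"roll": -0.53},{"x": -33.9,"y": -14.9,"z": 0,"roll": -0.53},{"x": -33.9,"y": -14.9,"z": 0,"roll": -0.53}], "hand": 1}}

```text
time: 1.1
eef_pos: [0.4633, 0.3562, 0.2131]
eef_rot: [-0.117, 0.993, -0.0, -0.0]
force: [0.3, 0.2, -0.6]
finger_gap: 0.094
grip_force: 0.0
```

Run:
```python
from h import *
import pickle
go([.4605,.358,.121],.26)
c=grab('wrist','w1.png'); pickle.dump(c,open('w1.pkl','wb'));print(c['eye'],c['orientation'],c['fov_y'])
print(proj(c,[[.4605,.358,.144],[.5214,.3747,.144],[.4,.341,.144]]))
```

```text
deltas cm [0.23 0.25 9.21] roll -0.026 | cur [0.4633 0.3562 0.2131] phi -2.908 rz [-0.    -0.001 -1.   ] t 1.1
[0.39282805 0.33978581 0.38331396] [-0.08049464 -0.10060574  0.77824208  0.61460423] 70.79728286134849
[[284.17211529 217.54002126]
 [286.36979619 284.80376091]
 [281.16769898 141.30924292]]
```

View pics/w1.png

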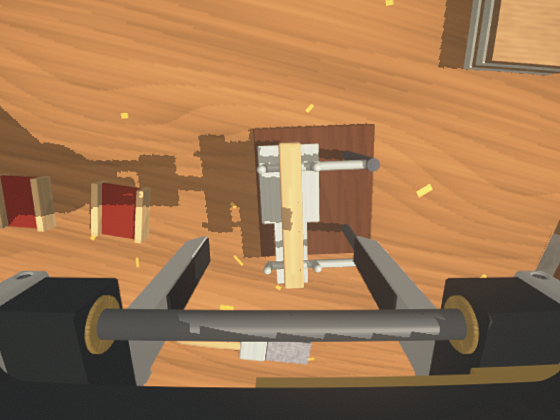

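Wrist view: the handle runs from (290,144) to (294,287) between the pegs, and the fingers straddle it.

Run:
```python
from h import *
import pickle
c=pickle.load(open('w1.pkl','rb'))
w=onz(c,[(290,144),(294,287)],.144);print(w,np.arctan2(*(w[1]-w[0])[[1,0]]),np.linalg.norm(w[1]-w[0]),w.mean(0))
```

```text
[[0.40040775 0.34829358 0.144     ]
 [0.52195215 0.38192195 0.144     ]] 0.26992333789451955 0.1261106932928257 [0.46117995 0.36510777 0.144     ]
```

Call:
{"fn": "arm_command", "kwargs": {"deltas": [{"x": 0.1,"y": 0.5,"z": 3,"roll": -0.03},{"x": 0.1,"y": 0.5,"z": 6,"roll": -0.03},{"x": 0.1,"y": 0.5,"z": 8.2,"roll": -0.03},{"x": 0.1,"y": 0.5,"z": 9.2,"roll": -0.03},{"x": 0.1,"y": 0.5,"z": 9.2,"roll": -0.03}]}}

```text
time: 1.78
eef_pos: [0.4592, 0.363, 0.1213]
eef_rot: [-0.134, 0.991, -0.0, -0.0]
force: [-0.6, -0.0, 1.2]
finger_gap: 0.094
grip_force: 0.0
```

Call:
{"fn": "arm_command", "kwargs": {"deltas": [{"z": 0},{"z": 0},{"z": 0},{"z": 0},{"z": 0},{"z": 0}], "hand": 0, "newtons": 50}}

```text
invalid input
```

Call:
{"fn": "arm_command", "kwargs": {"deltas": [{"z": -1},{"z": -2.4},{"z": -2.4}]}}

```text
invalid input
```

Call:
{"fn": "arm_command", "kwargs": {"deltas": [{"x": 0,"y": 0,"z": 0,"roll": 0},{"x": 0,"y": 0,"z": 0,"roll": 0},{"x": 0,"y": 0,"z": 0,"roll": 0},{"x": 0,"y": 0,"z": 0,"roll": 0},{"x": 0,"y": 0,"z": 0,"roll": 0},{"x": 0,"y": 0,"z": 0,"roll": 0}], "hand": 0, "newtons": 50}}

```text
time: 2.52
eef_pos: [0.4598, 0.3625, 0.1214]
eef_rot: [-0.133, 0.991, -0.0, -0.0]
force: [-0.3, -0.3, 0.6]
finger_gap: 0.0371
grip_force: 0.0
```

```bash
python3 -c "
from h import *
s=ctrl.read_state();print(s['finger_gap'],s['grip_force'],s['force'],s['eef_pos']);go([.459,.363,.145],.268)"
```

```text
0.037118913962494234 0.0 [-0.31622071 -0.33278432  0.57498172] [0.45980208 0.36250494 0.12143389]
deltas cm [ 0.06  0.07 -2.36] roll -0.001 | cur [0.4598 0.3625 0.1214] phi -2.874 rz [-0. -0. -1.] t 2.52
```

Call:
{"fn": "arm_command", "kwargs": {"deltas": [{"x": 0,"y": 0,"z": 0,"roll": 0},{"x": 0,"y": 0,"z": 0,"roll": 0},{"x": 0,"y": 0,"z": 0,"roll": 0},{"x": 0,"y": 0,"z": 0,"roll": 0},{"x": 0,"y": 0,"z": 0,"roll": 0}]}}

```text
time: 3.15
eef_pos: [0.4598, 0.3625, 0.1214]
eef_rot: [-0.133, 0.991, -0.0, -0.0]
force: [-0.1, 0.0, 0.4]
finger_gap: 0.0175
grip_force: 50.0
```

Call:
{"fn": "arm_command", "kwargs": {"deltas": [{"x": 0,"y": 0,"z": -0.8,"roll": 0},{"x": 0,"y": 0,"z": -1.6,"roll": 0},{"x": 0,"y": 0,"z": -2.4,"roll": 0},{"x": 0,"y": 0,"z": -2.4,"roll": 0}]}}

```text
time: 3.65
eef_pos: [0.4601, 0.3627, 0.1463]
eef_rot: [-0.133, 0.991, 0.0, 0.001]
force: [0.2, -0.0, -1.4]
finger_gap: 0.0178
grip_force: 50.0
```

```bash
python3 -c "
from h import *
import pickle
for n in('top','side'):
    c=grab(n,n+'2.png'); pickle.dump(c,open(n+'2.pkl','wb'))
i=cv2.imread('pics/side2.png')[90:210,110:270];cv2.imwrite('pics/side2c.png',cv2.resize(i,None,fx=4,fy=4))
s=ctrl.read_state();print(s['finger_gap'],s['grip_force'],s['force'],s['eef_pos'])"
```

```text
0.01769290958682866 49.98864769935608 [ 0.91280629  0.5601578  -1.55536335] [0.45976648 0.3624733  0.14544425]
```

View pics/side2c.png

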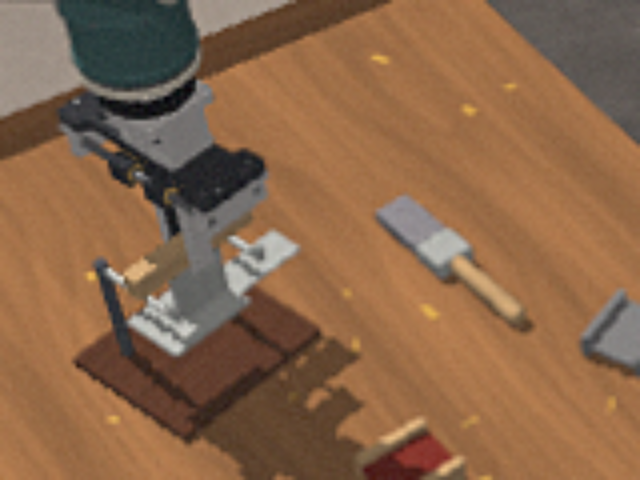

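Lifter is raised clear and level, held at 1.55 N. Next I take it out along the rack's -y and go to a standoff before plaque1.

Call:
{"fn": "arm_command", "kwargs": {"deltas": [{"x": 0,"y": -2.5,"z": 0,"roll": 0},{"x": 0,"y": -6,"z": 0,"roll": 0},{"x": 0,"y": -9.5,"z": 0,"roll": 0},{"x": 0,"y": -12,"z": 0,"roll": 0},{"x": 0,"y": -12,"z": 0,"roll": 0}]}}

```text
time: 4.38
eef_pos: [0.492, 0.2448, 0.1453]
eef_rot: [-0.132, 0.991, -0.0, -0.0]
force: [-0.6, -0.2, -1.5]
finger_gap: 0.0178
grip_force: 50.0
```

Call:
{"fn": "arm_command", "kwargs": {"deltas": [{"x": 4,"y": -2,"z": 0,"roll": 0.05},{"x": 8,"y": -4,"z": 0.5,"roll": 0.1},{"x": 12,"y": -6,"z": 1.5,"roll": 0.15},{"x": 14.3,"y": -7.3,"z": 2.5,"roll": 0.19},{"x": 14.3,"y": -7.3,"z": 2.5,"roll": 0.19},{"x": 14.3,"y": -7.3,"z": 2.5,"roll": 0.19}]}}

```text
time: 5.12
eef_pos: [0.3734, 0.1396, 0.1208]
eef_rot: [-0.039, 0.999, 0.0, 0.0]
force: [0.8, -0.1, -2.1]
finger_gap: 0.018
grip_force: 50.0
```

```bash
cat >> h.py <<'E'
def reds(c,z=.0145,a=60):
    h=cv2.cvtColor(c['img'],cv2.COLOR_RGB2HSV)
    m=(((h[...,0]<6)|(h[...,0]>174))&(h[...,1]>170)&(h[...,2]>60)).astype(np.uint8)
    for q in cv2.findContours(m,0,1)[0]:
        if cv2.contourArea(q)>a:
            b=cv2.boxPoints(cv2.minAreaRect(q)); w=onz(c,b,z); 
            e=max((w[1]-w[0],w[2]-w[1]),key=np.linalg.norm); y=np.arctan(e[1]/e[0])
            print('red px',b.mean(0).round(1),'world',w.mean(0)[:2].round(4),'yaw',y.round(3),'len',np.linalg.norm(w[1]-w[0]).round(4),np.linalg.norm(w[2]-w[1]).round(4))
E
python3 -c "
from h import *
import pickle
t=grab('top','top3.png');s=grab('side','side3.png');w=grab('wrist','w3.png')
for n,c in(('t',t),('s',s),('w',w)): pickle.dump(c,open(n+'3.pkl','wb'));print(n);reds(c)
go([.373,.139,.0594],.08)
a=cv2.resize(t['img'][230:320,180:320,::-1],None,fx=4,fy=4);b=cv2.resize(s['img'][140:290,130:290,::-1],None,fx=3.5,fy=3.5)
H=max(a.shape[0],b.shape[0])
cv2.imwrite('pics/s3c.png',b)
cv2.imwrite('pics/both3.png',cv2.resize(np.hstack([np.pad(x,((0,H-x.shape[0]),(0,0),(0,0))) for x in(a,b)]),None,fx=.71,fy=.71))
"
```

```text
t
red px [211.8 252.1] world [0.5395 0.1543] yaw 0.082 len 0.0464 0.0668
red px [253.2 245.9] world [0.5577 0.0202] yaw 0.183 len 0.0458 0.0654
s
red px [236.2 228.1] world [0.5575 0.0254] yaw 0.192 len 0.0711 0.0404
w
red px [282. 359.] world [0.549  0.1543] yaw 0.098 len 0.0421 0.0471
red px [147.7 357.2] world [0.5603 0.0014] yaw 0.154 len 0.0056 0.0462
deltas cm [ 0.04 -0.02  6.12] roll -0.002 | cur [0.3734 0.1393 0.1206] phi -3.063 rz [ 0.  0. -1.] t 5.28
```

View pics/both3.png

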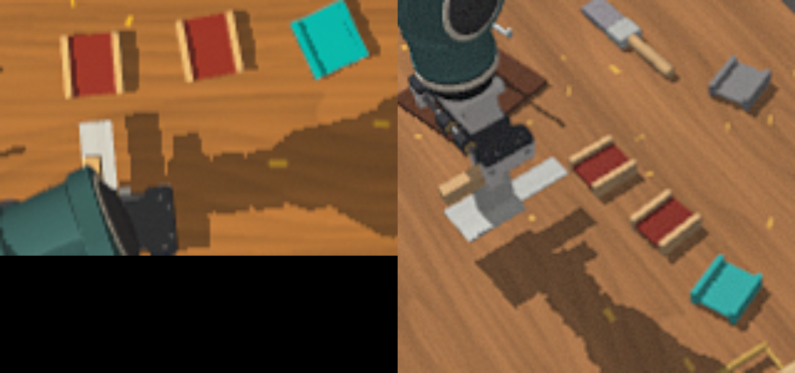

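Run:
```python
from h import *
import pickle
c=pickle.load(open('t3.pkl','rb'))
T=lambda P,k=2.84:np.array(P,float)/k+[180,230]
print('tip',onz(c,T([(79,124),(110,122)]),.067).round(4), 'pred', np.array([.3734,.1393])+.1*np.array([np.cos(.08),np.sin(.08)]))
h=cv2.cvtColor(c['img'],cv2.COLOR_RGB2HSV); 
m=((h[...,1]<45)&(h[...,2]>170)).astype(np.uint8);m[:265]=0;m[305:]=0;m[:,:195]=0;m[:,230:]=0
ys,xs=np.nonzero(m)
for r in range(270,287,3):
    x=xs[ys==r]
    if len(x): print(r,x.min(),x.max()+1,onz(c,[(x.min(),r+.5),(x.max()+1,r+.5)],.067).round(4)[:,:2].tolist())
for P in ([(62,38),(118,32),(123,93),(67,98)],[(177,22),(235,12),(243,72),(186,82)]):
    w=onz(c,T(P),.024);print(w.round(4)[:,:2].tolist(),w.mean(0).round(4))
```

```text
tip [[0.4712 0.1618 0.067 ]
 [0.4729 0.1276 0.067 ]] pred [0.47308017 0.14729147]
273 214 219 [[0.4715, 0.1424], [0.4712, 0.1267]]
276 208 219 [[0.4624, 0.1612], [0.4619, 0.1268]]
279 209 220 [[0.453, 0.1582], [0.4525, 0.1238]]
282 209 220 [[0.4436, 0.1583], [0.4432, 0.1239]]
285 216 220 [[0.434, 0.1365], [0.4338, 0.1239]]
[[0.5678, 0.1853], [0.5737, 0.1216], [0.5046, 0.1166], [0.4998, 0.18]] [0.5365 0.1509 0.024 ]
[[0.584, 0.0546], [0.5944, -0.0115], [0.5262, -0.0195], [0.5159, 0.0451]] [0.5551 0.0172 0.024 ]
```

Call:
{"fn": "arm_command", "kwargs": {"deltas": [{"x": 0,"y": 0.05,"z": 3,"roll": 0},{"x": 0,"y": 0.05,"z": 5,"roll": 0},{"x": 0,"y": 0.05,"z": 6.05,"roll": 0},{"x": 0,"y": 0.05,"z": 6.05,"roll": 0},{"x": 0,"y": 0.05,"z": 6.05,"roll": 0}]}}

```text
time: 5.9
eef_pos: [0.3733, 0.1393, 0.0605]
eef_rot: [-0.039, 0.999, 0.0, 0.0]
force: [-0.2, 0.8, -0.8]
finger_gap: 0.0174
grip_force: 50.0
```

```bash
python3 -c "
from h import *
import pickle
t=grab('side','side4.png');pickle.dump(t,open('s4.pkl','wb'))
cv2.imwrite('pics/s4c.png',cv2.resize(t['img'][170:240,140:240,::-1],None,fx=7,fy=7,interpolation=cv2.INTER_CUBIC))
s=ctrl.read_state();print(s['force'],s['torque'],s['eef_pos'])
p=proj(t,[[.4731,.1653,.003],[.4731,.1293,.003],[.3734-.06,.1393-.037,.003],[.503,.149,.0]]);print((p-[140,170])*7)
"
```

```text
[-0.90696516 -1.62472345 -1.4264687 ] [0.05122771 0.00590265 0.0166894 ] [0.37325147 0.13930856 0.06059914]
[[377.31949267 315.19101393]
 [413.81985283 362.13550252]
 [141.96328345 556.46567715]
 [447.58363478 312.62491142]]
```

View pics/s4c.png

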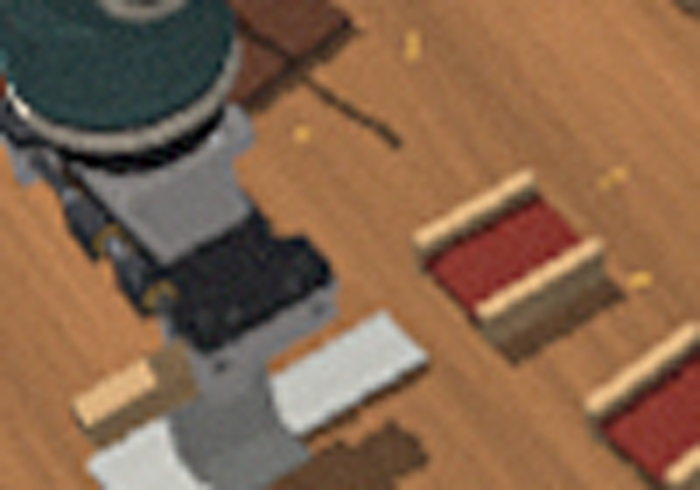

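Side view: the blade is level at (380–428, 312–355), in line with plaque1's slot. Inserting.

Call:
{"fn": "arm_command", "kwargs": {"deltas": [{"x": -1.5,"y": 0,"z": 0,"roll": 0},{"x": -3,"y": 0,"z": 0,"roll": 0},{"x": -4,"y": 0,"z": 0,"roll": 0},{"x": -4.5,"y": 0,"z": 0,"roll": 0},{"x": -4.5,"y": 0,"z": 0,"roll": 0}]}}

```text
time: 6.58
eef_pos: [0.4177, 0.1425, 0.0598]
eef_rot: [-0.038, 0.999, -0.0, -0.0]
force: [0.3, -0.7, -1.4]
finger_gap: 0.0181
grip_force: 5.0
```

Run:
```python
from h import *
s=ctrl.read_state();print(s['force'],s['torque'],s['eef_pos'])
t=grab('top');reds(t)
# arc of blade tip (top edge) with contact d from far end
d=56.;x0,z0=-d,9.5
for th in range(0,115,5):
    a=np.radians(th);x=-d*np.cos(a)+9.5*np.sin(a);z=d*np.sin(a)+9.5*np.cos(a);print(th,round((x-x0)/10,2),round((z-z0)/10,2),end=' | ')
```

```text
[ 0.2554812  -0.69962438 -1.36394874] [-0.02455706  0.03342316 -0.00074209] [0.41773139 0.14245649 0.05982257]
red px [211.9 252.2] world [0.5391 0.1541] yaw 0.069 len 0.0462 0.0655
red px [253.2 245.9] world [0.5577 0.0202] yaw 0.183 len 0.0458 0.0654
0 0.0 0.0 | 5 0.1 0.48 | 10 0.25 0.96 | 15 0.44 1.42 | 20 0.66 1.86 | 25 0.93 2.28 | 30 1.23 2.67 | 35 1.56 3.04 | 40 1.92 3.38 | 45 2.31 3.68 | 50 2.73 3.95 | 55 3.17 4.18 | 60 3.62 4.37 | 65 4.09 4.53 | 70 4.58 4.64 | 75 5.07 4.71 | 80 5.56 4.73 | 85 6.06 4.71 | 90 6.55 4.65 | 95 7.03 4.55 | 100 7.51 4.4 | 105 7.97 4.21 | 110 8.41 3.99 |
```

The grip is slack (5 N). I hold still with the blade 3 mm above the bench.

Call:
{"fn": "arm_command", "kwargs": {"deltas": [{"x": 0,"y": 0,"z": 0,"roll": 0},{"x": 0,"y": 0,"z": 0,"roll": 0},{"x": 0,"y": 0,"z": 0,"roll": 0},{"x": 0,"y": 0,"z": 0,"roll": 0}], "hand": 0, "newtons": 55}}

```text
time: 7.12
eef_pos: [0.4176, 0.1426, 0.06]
eef_rot: [-0.039, 0.999, -0.0, 0.0]
force: [0.0, -0.4, -2.0]
finger_gap: 0.018
grip_force: 55.0
```

```bash
python3 -c "
from h import *
import pickle
t=grab('side');pickle.dump(t,open('s5.pkl','wb'))
cv2.imwrite('pics/s5c.png',cv2.resize(t['img'][165:235,140:240,::-1],None,fx=7,fy=7,interpolation=cv2.INTER_CUBIC))
s=ctrl.read_state();print(s['force'],s['torque'],s['eef_pos'],s['grip_force'])
"
```

```text
[-0.31308391  0.13002836 -1.93643567] [-0.01077545  0.04389551  0.02336598] [0.41760632 0.1425466  0.05997369] 54.99779462814331
```

View pics/s5c.png

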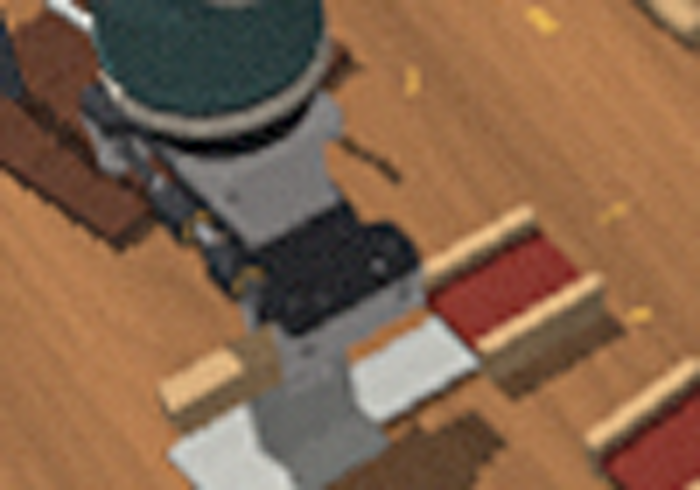

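Grip is back at 55 N and the blade is under plaque1's near end. I lift along the arc to about 60°.

Call:
{"fn": "arm_command", "kwargs": {"deltas": [{"x": 0,"y": 0,"z": -0.3,"roll": 0},{"x": -0.1,"y": 0,"z": -0.8,"roll": 0},{"x": -0.25,"y": 0,"z": -1.25,"roll": 0},{"x": -0.45,"y": 0,"z": -1.7,"roll": 0},{"x": -0.66,"y": 0,"z": -2.15,"roll": 0},{"x": -0.95,"y": 0,"z": -2.55,"roll": 0},{"x": -1.25,"y": 0,"z": -2.95,"roll": 0},{"x": -1.55,"y": 0,"z": -3.3,"roll": 0}]}}

```text
time: 8.18
eef_pos: [0.4334, 0.1438, 0.0932]
eef_rot: [-0.039, 0.999, -0.0, 0.0]
force: [-0.2, 0.1, -1.5]
finger_gap: 0.0177
grip_force: 55.0
```

```bash
python3 -c "
from h import *
import pickle
t=grab('side');pickle.dump(t,open('s6.pkl','wb'))
cv2.imwrite('pics/s6c.png',cv2.resize(t['img'][160:240,140:250,::-1],None,fx=7,fy=7,interpolation=cv2.INTER_CUBIC))
s=ctrl.read_state();print(s['force'],s['torque'],s['eef_pos'],s['grip_force'])
"
```

```text
[ 0.56706226  0.00800562 -1.13108521] [-0.04168785  0.05813739 -0.09545646] [0.43390255 0.14385327 0.09360081] 54.99802350997925
```

View pics/s6c.png

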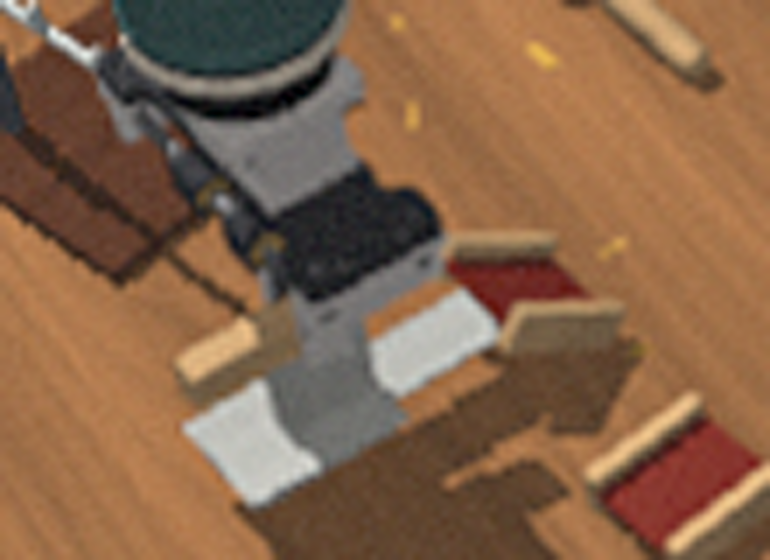

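Side view: plaque1 is tilted about 35° with its far end pivoting on the bench. Continuing the arc.

Call:
{"fn": "arm_command", "kwargs": {"deltas": [{"x": -0.36,"y": 0,"z": -0.35,"roll": 0},{"x": -0.75,"y": 0,"z": -0.65,"roll": 0},{"x": -1.17,"y": 0,"z": -0.9,"roll": 0},{"x": -1.6,"y": 0,"z": -1.15,"roll": 0},{"x": -2.05,"y": 0,"z": -1.35,"roll": 0},{"x": -2.5,"y": 0,"z": -1.5,"roll": 0},{"x": -3,"y": 0,"z": -1.6,"roll": 0},{"x": -3.5,"y": 0,"z": -1.65,"roll": 0}]}}

```text
time: 9.22
eef_pos: [0.4684, 0.1465, 0.1095]
eef_rot: [-0.039, 0.999, -0.0, 0.0]
force: [-0.5, -0.1, -2.1]
finger_gap: 0.0175
grip_force: 55.0
```

Call:
{"fn": "arm_command", "kwargs": {"deltas": [{"x": -0.5,"y": 0,"z": 0,"roll": 0},{"x": -1,"y": 0,"z": 0,"roll": 0},{"x": -1.5,"y": 0,"z": 0,"roll": 0},{"x": -2,"y": 0,"z": 0,"roll": 0},{"x": -2.5,"y": 0,"z": 0,"roll": 0},{"x": -3,"y": 0,"z": 0,"roll": 0},{"x": -3.5,"y": 0,"z": 0,"roll": 0},{"x": -4,"y": 0,"z": 0,"roll": 0}]}}

```text
time: 10.22
eef_pos: [0.5082, 0.1496, 0.1095]
eef_rot: [-0.039, 0.999, -0.0, 0.0]
force: [-1.0, 0.8, -1.5]
finger_gap: 0.0173
grip_force: 55.0
```

```bash
python3 -c "
from h import *
import pickle
t=grab('side');pickle.dump(t,open('s7.pkl','wb'));reds(t)
tt=grab('top');pickle.dump(tt,open('t7.pkl','wb'));reds(tt)
a=cv2.resize(t['img'][140:260,140:270,::-1],None,fx=3,fy=3);b=cv2.resize(tt['img'][210:330,180:310,::-1],None,fx=3,fy=3)
cv2.imwrite('pics/b7.png',np.hstack([a,b]))
s=ctrl.read_state();print(s['force'],s['torque'],s['eef_pos'],s['grip_force'])
"
```

```text
red px [253.1 245.9] world [0.5574 0.0205] yaw 0.166 len 0.0458 0.0658
[ 0.77428447 -0.09282756 -1.4564463 ] [-0.02513797 -0.00117077  0.01096446] [0.50839029 0.1495313  0.1094446 ] 54.99789118766785
```

View pics/b7.png

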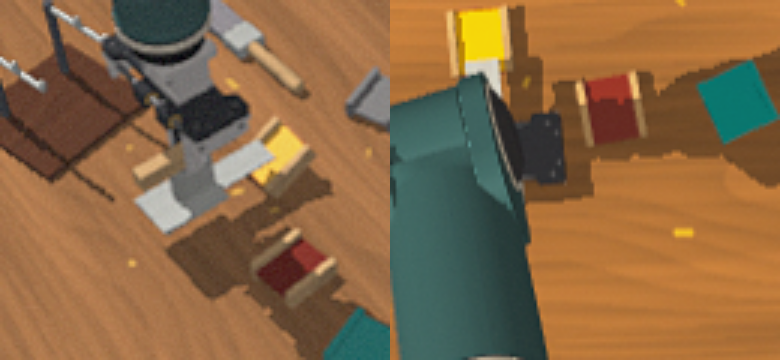

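Plaque1 lies gold side up (yellow, at crop right (480,35)). Moving to plaque2's standoff.

Call:
{"fn": "arm_command", "kwargs": {"deltas": [{"x": 5,"y": 0,"z": -0.5,"roll": 0},{"x": 9,"y": -3,"z": -0.5,"roll": 0},{"x": 11,"y": -7,"z": -0.5,"roll": -0.03},{"x": 12,"y": -11,"z": -0.5,"roll": -0.05},{"x": 12.7,"y": -14,"z": -0.5,"roll": -0.075},{"x": 12.7,"y": -14.7,"z": -0.5,"roll": -0.075},{"x": 12.7,"y": -14.7,"z": -0.5,"roll": -0.075},{"x": 12.7,"y": -14.7,"z": -0.5,"roll": -0.075}]}}

```text
time: 11.32
eef_pos: [0.3928, -0.006, 0.1145]
eef_rot: [-0.076, 0.997, 0.0, 0.0]
force: [0.7, -0.1, -1.5]
finger_gap: 0.0177
grip_force: 55.0
```

```bash
python3 -c "
from h import *
import pickle
t=grab('top','t8.png');pickle.dump(t,open('t8.pkl','wb'));reds(t);reds(grab('wrist'))
s=grab('side');reds(s)
go([.393,-.0069,.06],.155)
h=cv2.cvtColor(t['img'],cv2.COLOR_RGB2HSV)
m=((h[...,1]<50)&(h[...,2]>160)).astype(np.uint8);m[:255]=0;m[300:]=0;m[:,:235]=0;m[:,290:]=0
ys,xs=np.nonzero(m)
for r in range(258,285,3):
    x=xs[ys==r]
    if len(x)>3: print(r,x.min(),x.max()+1,onz(t,[(x.min(),r+.5),(x.max()+1,r+.5)],.061).round(4)[:,:2].tolist())
"
```

```text
red px [253.1 245.9] world [0.5576 0.0205] yaw 0.183 len 0.0464 0.0654
red px [281. 359.] world [0.5611 0.0198] yaw 0.173 len 0.0433 0.046
red px [237.1 227.9] world [0.5606 0.0245] yaw 0.231 len 0.0688 0.0398
deltas cm [-0.02 -0.07  5.44] roll -0.002 | cur [ 0.3927 -0.0062  0.1144] phi -2.988 rz [-0. -0. -1.] t 11.47
267 255 264 [[0.4882, 0.014], [0.4877, -0.0143]]
270 253 264 [[0.4789, 0.0204], [0.4783, -0.0141]]
273 253 265 [[0.4695, 0.0205], [0.4689, -0.0171]]
276 254 265 [[0.4601, 0.0175], [0.4595, -0.017]]
279 254 266 [[0.4507, 0.0176], [0.4501, -0.02]]
282 255 266 [[0.4413, 0.0146], [0.4407, -0.0199]]
```

Call:
{"fn": "arm_command", "kwargs": {"deltas": [{"x": 0,"y": 0.1,"z": 3,"roll": 0},{"x": 0,"y": 0.1,"z": 5,"roll": 0},{"x": 0,"y": 0.1,"z": 5.4,"roll": 0},{"x": 0,"y": 0.1,"z": 5.4,"roll": 0}]}}

```text
time: 11.98
eef_pos: [0.3926, -0.0057, 0.0607]
eef_rot: [-0.076, 0.997, -0.0, -0.0]
force: [0.3, 0.3, -1.9]
finger_gap: 0.0175
grip_force: 55.0
```

Call:
{"fn": "arm_command", "kwargs": {"deltas": [{"x": -1.5,"y": 0,"z": 0,"roll": 0},{"x": -3,"y": 0,"z": 0,"roll": 0},{"x": -4,"y": 0,"z": 0,"roll": 0},{"x": -4.5,"y": 0,"z": 0,"roll": 0},{"x": -4.5,"y": 0,"z": 0,"roll": 0}]}}

```text
time: 12.6
eef_pos: [0.437, 0.001, 0.0604]
eef_rot: [-0.076, 0.997, -0.0, -0.0]
force: [-0.6, -0.2, -2.0]
finger_gap: 0.0172
grip_force: 55.0
```

```bash
python3 -c "
from h import *
t=grab('top');reds(t);reds(grab('wrist'))
s=ctrl.read_state();print(s['force'],s['eef_pos'],s['grip_force'])
"
```

```text
red px [253.2 245.9] world [0.5577 0.0202] yaw 0.183 len 0.0458 0.0654
red px [282. 359.] world [0.5569 0.0201] yaw -1.418 len 0.0433 0.0368
[-0.43342347  0.47284054 -2.04259367] [0.43655165 0.00090355 0.06039851] 54.99780356884003
```

Inserted with no push on plaque2. Same lifting arc now.

Call:
{"fn": "arm_command", "kwargs": {"deltas": [{"x": 0,"y": 0,"z": -0.3,"roll": 0},{"x": -0.1,"y": 0,"z": -0.8,"roll": 0},{"x": -0.25,"y": 0,"z": -1.25,"roll": 0},{"x": -0.45,"y": 0,"z": -1.7,"roll": 0},{"x": -0.66,"y": 0,"z": -2.15,"roll": 0},{"x": -0.95,"y": 0,"z": -2.55,"roll": 0},{"x": -1.25,"y": 0,"z": -2.95,"roll": 0},{"x": -1.55,"y": 0,"z": -3.3,"roll": 0}]}}

```text
time: 13.7
eef_pos: [0.4525, 0.0034, 0.0937]
eef_rot: [-0.076, 0.997, -0.0, 0.0]
force: [-0.7, -0.3, -1.9]
finger_gap: 0.0176
grip_force: 55.0
```

Call:
{"fn": "arm_command", "kwargs": {"deltas": [{"x": -0.36,"y": 0,"z": -0.35,"roll": 0},{"x": -0.75,"y": 0,"z": -0.65,"roll": 0},{"x": -1.17,"y": 0,"z": -0.9,"roll": 0},{"x": -1.6,"y": 0,"z": -1.15,"roll": 0},{"x": -2.05,"y": 0,"z": -1.35,"roll": 0},{"x": -2.5,"y": 0,"z": -1.5,"roll": 0},{"x": -3,"y": 0,"z": -1.6,"roll": 0},{"x": -3.5,"y": 0,"z": -1.65,"roll": 0}]}}

```text
time: 14.7
eef_pos: [0.4873, 0.0087, 0.11]
eef_rot: [-0.076, 0.997, -0.0, 0.0]
force: [0.1, -0.1, -0.9]
finger_gap: 0.0178
grip_force: 55.0
```

Call:
{"fn": "arm_command", "kwargs": {"deltas": [{"x": -0.5,"y": 0,"z": 0,"roll": 0},{"x": -1,"y": 0,"z": 0,"roll": 0},{"x": -1.5,"y": 0,"z": 0,"roll": 0},{"x": -2,"y": 0,"z": 0,"roll": 0},{"x": -2.5,"y": 0,"z": 0,"roll": 0},{"x": -3,"y": 0,"z": 0,"roll": 0},{"x": -3.5,"y": 0,"z": 0,"roll": 0},{"x": -4,"y": 0,"z": 0,"roll": 0}]}}

```text
time: 15.7
eef_pos: [0.5267, 0.0148, 0.11]
eef_rot: [-0.076, 0.997, -0.0, -0.0]
force: [0.0, 0.8, -1.9]
finger_gap: 0.018
grip_force: 55.0
```

```bash
cat >> h.py <<'E'
def golds(c,z=.0145,a=60):
    h=cv2.cvtColor(c['img'],cv2.COLOR_RGB2HSV)
    m=((h[...,0]>22)&(h[...,0]<32)&(h[...,1]>200)&(h[...,2]>120)).astype(np.uint8)
    for q in cv2.findContours(m,0,1)[0]:
        if cv2.contourArea(q)>a:
            b=cv2.boxPoints(cv2.minAreaRect(q)); w=onz(c,b,z)
            e=max((w[1]-w[0],w[2]-w[1]),key=np.linalg.norm); y=np.arctan(e[1]/e[0])
            print('gold px',b.mean(0).round(1),'world',w.mean(0)[:2].round(4),'yaw',y.round(3),'len',np.linalg.norm(w[1]-w[0]).round(4),np.linalg.norm(w[2]-w[1]).round(4))
E
python3 -c "
from h import *
t=grab('top','t9.png');reds(t);golds(t);t=grab('side','s9.png');reds(t,a=20);golds(t)
s=ctrl.read_state();print(s['force'],s['eef_pos'],s['grip_force'])
"
```

```text
gold px [202.5 226.6] world [0.6226 0.1841] yaw 0.077 len 0.0411 0.0666
gold px [249.4 218.4] world [0.6469 0.0312] yaw -1.461 len 0.042 0.0283
[-0.64587186  0.10142079 -2.68496392] [0.52684688 0.01479381 0.1099407 ] 54.99772489070892
```

Both plaques show gold. I back off and park the lifter standing on its blade.

Call:
{"fn": "arm_command", "kwargs": {"deltas": [{"x": 4,"y": 0,"z": 0,"roll": 0},{"x": 8,"y": 0,"z": 1,"roll": 0},{"x": 10,"y": 0,"z": 3,"roll": 0},{"x": 10,"y": 0,"z": 4.6,"roll": 0},{"x": 10,"y": 0,"z": 5.1,"roll": 0},{"x": 10,"y": 0,"z": 5.3,"roll": 0},{"x": 10,"y": 0,"z": 5.3,"roll": 0}]}}

```text
time: 16.68
eef_pos: [0.4279, -0.0004, 0.0572]
eef_rot: [-0.076, 0.997, -0.0, 0.0]
force: [0.0, -1.2, -1.7]
finger_gap: 0.0174
grip_force: 55.0
```

```bash
python3 -c "
from h import *
t=grab('top','t10.png');reds(t);golds(t);t=grab('side','s10.png');reds(t,a=20);golds(t)
s=ctrl.read_state();print(s['force'],s['eef_pos'],s['grip_force'])
"
```

```text
gold px [202.5 226.5] world [0.623  0.1842] yaw 0.077 len 0.0411 0.0658
gold px [249.2 217.1] world [0.6515 0.0319] yaw 0.166 len 0.0431 0.0666
[-1.07882576  0.78558117 -1.77299048] [ 0.42786075 -0.00044875  0.05730602] 54.997753500938416
```

Call:
{"fn": "arm_command", "kwargs": {"deltas": [{"x": 0,"y": 0,"z": 0.1,"roll": 0},{"x": 0,"y": 0,"z": 0.1,"roll": 0}]}}

```text
time: 17.02
eef_pos: [0.4279, -0.0004, 0.0564]
eef_rot: [-0.076, 0.997, 0.0, 0.0]
force: [-2.8, -0.2, 8.6]
finger_gap: 0.0178
grip_force: 55.0
```

Call:
{"fn": "arm_command", "kwargs": {"deltas": [{"x": 0,"y": 0,"z": 0,"roll": 0},{"x": 0,"y": 0,"z": 0,"roll": 0},{"x": 0,"y": 0,"z": 0,"roll": 0},{"x": 0,"y": 0,"z": 0,"roll": 0},{"x": 0,"y": 0,"z": 0,"roll": 0},{"x": 0,"y": 0,"z": 0,"roll": 0},{"x": 0,"y": 0,"z": 0,"roll": 0},{"x": 0,"y": 0,"z": 0,"roll": 0}], "hand": 1}}

```text
time: 18.02
eef_pos: [0.4276, -0.0005, 0.056]
eef_rot: [-0.076, 0.997, -0.0, 0.0]
force: [-0.2, 0.4, 0.2]
finger_gap: 0.0927
grip_force: 0.0
```

Call:
{"fn": "arm_command", "kwargs": {"deltas": [{"x": 0,"y": 0,"z": -2,"roll": 0},{"x": 0,"y": 0,"z": -7,"roll": 0},{"x": 0,"y": 0,"z": -12,"roll": 0},{"x": 0,"y": 0,"z": -14,"roll": 0},{"x": 0,"y": 0,"z": -14,"roll": 0}]}}

```text
time: 18.65
eef_pos: [0.4282, -0.0003, 0.1971]
eef_rot: [-0.076, 0.997, 0.0, 0.001]
force: [0.1, -0.3, -0.0]
finger_gap: 0.0941
grip_force: 0.0
```

```bash
python3 -c "
from h import *
import pickle
t=grab('top','t11.png');pickle.dump(t,open('t11.pkl','wb'));golds(t);s=grab('side','s11.png');golds(s);w=grab('wrist');golds(w)
pickle.dump(s,open('s11.pkl','wb'));pickle.dump(w,open('w11.pkl','wb'))
a=cv2.resize(t['img'][200:280,190:270,::-1],None,fx=5,fy=5,interpolation=cv2.INTER_CUBIC);b=cv2.resize(s['img'][140:240,170:270,::-1],None,fx=4,fy=4)
cv2.imwrite('pics/b11.png',np.hstack([a,b]))
s=ctrl.read_state();print(s['force'],s['eef_pos'],s['finger_gap'])
"
```

```text
gold px [202.5 226.5] world [0.623  0.1842] yaw 0.077 len 0.0411 0.0658
gold px [249.1 217.1] world [0.6515 0.0323] yaw 0.151 len 0.0434 0.066
[ 0.36546525  0.15624114 -0.55111395] [ 0.42701436 -0.00050114  0.19500782] 0.09344288670002628
```

View pics/b11.png

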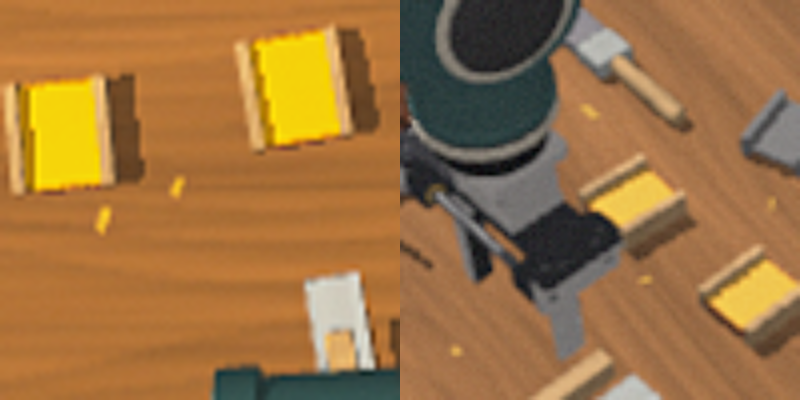

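Run:
```python
from h import *
import pickle
c=pickle.load(open('t11.pkl','rb'))
for P in ([(7,84),(104,76),(114,185),(15,193)],[(237,42),(337,28),(353,136),(258,150)]):
    w=onz(c,np.array(P)/5+[190,200],.024);e=w[0]-w[3]+w[1]-w[2]
    print(w.mean(0).round(4),'yaw',np.arctan2(e[1],e[0]).round(3),np.linalg.norm(e)/2,np.linalg.norm(w[0]-w[1]))
    m=w.mean(0); m[1]+=.003; go([m[0],m[1],.10],np.arctan2(e[1],e[0]))
```

```text
[0.6211 0.1845 0.024 ] yaw 0.077 0.07087471040400867 0.0630263217034625
deltas cm [-22.05  15.64   9.47] roll 0.075 | cur [ 0.427  -0.0005  0.195 ] phi -2.989 rz [-0.001 -0.    -1.   ] t 18.8
[0.6483 0.0314 0.024 ] yaw 0.157 0.07115453378635545 0.06540187320137625
deltas cm [-22.42   0.1    9.47] roll -0.005 | cur [ 0.427  -0.0005  0.195 ] phi -2.989 rz [-0.001 -0.    -1.   ] t 18.8
```

Call:
{"fn": "arm_command", "kwargs": {"deltas": [{"x": -5,"y": 0.1,"z": 1,"roll": 0},{"x": -11,"y": 0.1,"z": 3,"roll": 0},{"x": -17,"y": 0.1,"z": 5,"roll": 0},{"x": -22.4,"y": 0.1,"z": 7,"roll": 0},{"x": -22.4,"y": 0.1,"z": 9.5,"roll": 0},{"x": -22.4,"y": 0.1,"z": 9.5,"roll": 0},{"x": -22.4,"y": 0.1,"z": 9.5,"roll": 0}]}}

```text
time: 19.68
eef_pos: [0.6485, 0.0343, 0.1014]
eef_rot: [-0.076, 0.997, -0.0, -0.0]
force: [0.2, 0.3, 1.0]
finger_gap: 0.0941
grip_force: 0.0
```

```bash
python3 -c "
from h import *
import pickle
w=grab('wrist');golds(w);t=grab('top');golds(t)
pickle.dump(w,open('w12.pkl','wb'))
go([.6483,.0344,.01],.157)
"
```

```text
gold px [202.5 226.6] world [0.6226 0.1841] yaw 0.077 len 0.0411 0.0666
deltas cm [0.08 0.01 9.22] roll -0.005 | cur [0.649  0.0344 0.1022] phi -2.99 rz [ 0.001  0.    -1.   ] t 19.77
```

Call:
{"fn": "arm_command", "kwargs": {"deltas": [{"x": 0.05,"y": 0,"z": 4,"roll": 0},{"x": 0.05,"y": 0,"z": 7.5,"roll": 0},{"x": 0.05,"y": 0,"z": 8.8,"roll": 0},{"x": 0.05,"y": 0,"z": 9.15,"roll": 0},{"x": 0.05,"y": 0,"z": 9.15,"roll": 0}]}}

```text
time: 20.4
eef_pos: [0.649, 0.0344, 0.0107]
eef_rot: [-0.076, 0.997, -0.0, 0.001]
force: [1.2, 0.2, -0.2]
finger_gap: 0.0943
grip_force: 0.0
```

Call:
{"fn": "arm_command", "kwargs": {"deltas": [{"x": 0,"y": 0,"z": 0,"roll": 0},{"x": 0,"y": 0,"z": 0,"roll": 0},{"x": 0,"y": 0,"z": 0,"roll": 0},{"x": 0,"y": 0,"z": 0,"roll": 0},{"x": 0,"y": 0,"z": 0,"roll": 0}], "hand": 0, "newtons": 25}}

```text
time: 21.02
eef_pos: [0.6485, 0.0346, 0.0098]
eef_rot: [-0.076, 0.997, 0.0, 0.0]
force: [-1.5, 0.5, 6.1]
finger_gap: 0.0658
grip_force: 25.0
```

Call:
{"fn": "arm_command", "kwargs": {"deltas": [{"x": 0,"y": 0,"z": -3,"roll": 0},{"x": 0,"y": 0,"z": -7,"roll": 0},{"x": 0,"y": 0,"z": -10,"roll": 0},{"x": 0,"y": 0,"z": -11,"roll": 0},{"x": 0,"y": 0,"z": -11,"roll": 0}]}}

```text
time: 21.65
eef_pos: [0.6482, 0.0345, 0.1192]
eef_rot: [-0.076, 0.997, -0.0, 0.0]
force: [-0.3, 0.3, -2.0]
finger_gap: 0.0661
grip_force: 25.0
```

```bash
python3 -c "
from h import *
import pickle
s=ctrl.read_state();print(s['force'],s['finger_gap'],s['grip_force'],s['joint_positions'].round(2) if hasattr(s['joint_positions'],'round') else s['joint_positions'])
t=grab('top');golds(t)
go([.557,-.342,.1],0)
"
```

```text
[-0.29197546  0.30580656 -2.02970357] 0.06605644909481372 24.99978393316269 [-0.26  0.56  0.23  1.64 -0.15  0.96  1.74]
gold px [202.5 226.6] world [0.6226 0.1841] yaw 0.077 len 0.0411 0.0666
deltas cm [ 14.69 -35.83   1.86] roll 0.152 | cur [0.6478 0.0344 0.1184] phi -2.989 rz [-0.001 -0.    -1.   ] t 21.7
```

Run:
```python
from h import *
import pickle
for n in ('s11','t11'):
    c=pickle.load(open(n+'.pkl','rb'));h=cv2.cvtColor(c['img'],cv2.COLOR_RGB2HSV)
    q=proj(c,[[.51,-.345,.015]])[0].astype(int)
    m=((h[...,1]<70)&(h[...,2]>170)).astype(np.uint8)
    k,l,st,ce=cv2.connectedComponentsWithStats(m);i=l[q[1],q[0]];print(n,q,st[i])
    ct=max(cv2.findContours((l==i).astype(np.uint8),0,1)[0],key=cv2.contourArea)
    b=cv2.approxPolyDP(cv2.convexHull(ct),4,True).reshape(-1,2);w=onz(c,b,.015);print(w.round(4)[:,:2].tolist(), w.mean(0))
    # rods: brass colour
    m=((h[...,0]>15)&(h[...,0]<32)&(h[...,1]>150)&(h[...,2]>100)).astype(np.uint8)
    print(proj(c,[[.507,-.216,.012],[.507,-.471,.012]]).round(1).tolist())
c=pickle.load(open('t11.pkl','rb'))
cv2.imwrite('pics/rod.png',cv2.resize(c['img'][205:315,315:425,::-1],None,fx=5,fy=5,interpolation=cv2.INTER_CUBIC))
```

```text
s11 [291 318] [     0      0    560    420 230886]
[[2.6957, 0.3055], [0.8932, -0.9424], [-0.2437, -0.1392], [0.3638, 1.9843]] [0.92723619 0.30203509 0.015     ]
[[264.9, 287.6], [317.4, 353.8]]
t11 [365 258] [     0      0    560    420 214549]
[[1.4004, -1.0623], [0.0246, -0.9731], [-0.0225, -0.8691], [0.0082, 0.8478], [1.4194, 0.889]] [ 0.56602171 -0.23353852  0.015     ]
[[326.2, 260.3], [404.2, 258.9]]
```

View pics/rod.png

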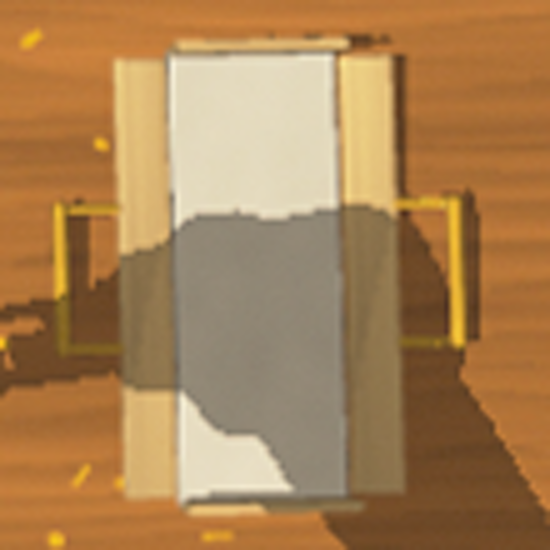

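Crop: the tray floor is at (172,55)–(345,497), the left (+y) rod at (59–63, 204–353) and the right rod at (456–459, 197–348). All are clear.

Run:
```python
from h import *
import pickle
c=pickle.load(open('t11.pkl','rb'));T=lambda P:np.array(P,float)/5+[315,205]
w=onz(c,T([(172,55),(333,52),(345,497),(181,500)]),.015);print('floor',w.round(4)[:,:2].tolist(),w.mean(0))
r=onz(c,T([(59,204),(63,353),(456,197),(459,348)]),.014);print('rods',r.round(4)[:,:2].tolist(),r[:2].mean(0),r[2:].mean(0))
```

```text
floor [[0.6499, -0.2948], [0.6503, -0.4007], [0.3616, -0.3997], [0.3619, -0.2931]] [ 0.50593841 -0.3470893   0.015     ]
rods [[0.5541, -0.2187], [0.4577, -0.2191], [0.5542, -0.4789], [0.456, -0.4775]] [ 0.50588519 -0.21886077  0.014     ] [ 0.50512647 -0.47818211  0.014     ]
```

Call:
{"fn": "arm_command", "kwargs": {"deltas": [{"x": 2,"y": -4.5,"z": 0,"roll": 0.02},{"x": 4.2,"y": -10,"z": 0,"roll": 0.05},{"x": 6.6,"y": -15.5,"z": 0,"roll": 0.08},{"x": 9,"y": -21,"z": 0,"roll": 0.11},{"x": 11.3,"y": -26.5,"z": 0,"roll": 0.14},{"x": 13.4,"y": -31.5,"z": 0,"roll": 0.152},{"x": 15,"y": -35,"z": 0,"roll": 0.152},{"x": 15.3,"y": -36,"z": 0,"roll": 0.152}]}}

```text
time: 22.7
eef_pos: [0.5496, -0.3472, 0.1179]
eef_rot: [0.002, 1.0, -0.0, -0.001]
force: [-0.2, 0.4, -1.4]
finger_gap: 0.0658
grip_force: 25.0
```

```bash
python3 -c "
from h import *
import pickle
t=grab('top');golds(t,z=.12);pickle.dump(t,open('t13.pkl','wb'))
s=ctrl.read_state();print(s['force'],s['finger_gap'],s['grip_force'])
go([.551,-.345,.0265],0)
"
```

```text
gold px [202.5 226.6] world [0.6155 0.1711] yaw 0.077 len 0.0386 0.0625
[-1.71007432 -0.27203363 -1.27900383] 0.06568558304996021 24.999475479125977
deltas cm [-0.11  0.2   9.16] roll -0.003 | cur [ 0.5501 -0.347   0.1181] phi 3.139 rz [-0.002 -0.    -1.   ] t 22.75
```

Call:
{"fn": "arm_command", "kwargs": {"deltas": [{"x": -0.1,"y": 0.2,"z": 4,"roll": 0},{"x": -0.1,"y": 0.2,"z": 7.5,"roll": 0},{"x": -0.1,"y": 0.2,"z": 8.9,"roll": 0},{"x": -0.1,"y": 0.2,"z": 9.2,"roll": 0},{"x": -0.1,"y": 0.2,"z": 9.25,"roll": 0},{"x": -0.1,"y": 0.2,"z": 9.25,"roll": 0}]}}

```text
time: 23.5
eef_pos: [0.5532, -0.3429, 0.0281]
eef_rot: [-0.0, 1.0, -0.0, 0.001]
force: [-0.4, -1.2, -1.6]
finger_gap: 0.0659
grip_force: 25.0
```

Call:
{"fn": "arm_command", "kwargs": {"deltas": [{"x": 0,"y": 0,"z": 0,"roll": 0},{"x": 0,"y": 0,"z": 0,"roll": 0},{"x": 0,"y": 0,"z": 0,"roll": 0},{"x": 0,"y": 0,"z": 0,"roll": 0}], "hand": 0.85}}

```text
time: 24.0
eef_pos: [0.5527, -0.3426, 0.027]
eef_rot: [-0.0, 1.0, -0.0, 0.0]
force: [-0.3, -0.3, -0.4]
finger_gap: 0.0798
grip_force: 0.0
```

Call:
{"fn": "arm_command", "kwargs": {"deltas": [{"x": 0,"y": 0,"z": -2,"roll": 0},{"x": 0,"y": 0,"z": -7,"roll": 0},{"x": 0,"y": 0,"z": -11,"roll": 0},{"x": 0,"y": 0,"z": -12,"roll": 0},{"x": 0,"y": 0,"z": -12,"roll": 0}], "hand": 1}}

```text
time: 24.62
eef_pos: [0.5529, -0.3426, 0.148]
eef_rot: [-0.0, 1.0, -0.0, 0.001]
force: [0.9, 0.4, 0.2]
finger_gap: 0.0938
grip_force: 0.0
```

```bash
python3 -c "
from h import *
import pickle
t=grab('top');golds(t,a=40);s=grab('side');golds(s,z=.0295,a=40);w=grab('wrist');golds(w,z=.0295)
cv2.imwrite('pics/w14.png',w['img'][:,:,::-1]);cv2.imwrite('pics/s14.png',s['img'][:,:,::-1])
go([.6211,.1875,.10],.077)
"
```

```text
gold px [202.5 226.6] world [0.6226 0.1841] yaw 0.077 len 0.0411 0.0666
deltas cm [-6.91 52.97  4.62] roll -0.077 | cur [ 0.5521 -0.3423  0.1459] phi -3.141 rz [-0.002  0.001 -1.   ] t 24.77
```

Call:
{"fn": "arm_command", "kwargs": {"deltas": [{"x": -0.6,"y": 4,"z": 0,"roll": 0},{"x": -1.3,"y": 10,"z": 0,"roll": 0},{"x": -2,"y": 16,"z": 0,"roll": 0},{"x": -2.8,"y": 22,"z": 0,"roll": 0},{"x": -3.6,"y": 28,"z": 0,"roll": -0.02},{"x": -4.4,"y": 34,"z": 0,"roll": -0.04},{"x": -5.2,"y": 40,"z": 0,"roll": -0.06},{"x": -6,"y": 46,"z": 0,"roll": -0.077}], "hand": 1}}

```text
time: 25.78
eef_pos: [0.6122, 0.1192, 0.146]
eef_rot: [-0.039, 0.999, -0.0, -0.001]
force: [0.9, 0.5, -0.7]
finger_gap: 0.0939
grip_force: 0.0
```

Call:
{"fn": "arm_command", "kwargs": {"deltas": [{"x": -0.4,"y": 4,"z": 2,"roll": 0},{"x": -0.4,"y": 7,"z": 4.6,"roll": 0},{"x": -0.4,"y": 7,"z": 4.6,"roll": 0}]}}

```text
time: 26.15
eef_pos: [0.609, 0.1898, 0.0978]
eef_rot: [-0.04, 0.999, -0.0, -0.002]
force: [-0.6, -0.4, -0.0]
finger_gap: 0.0941
grip_force: 0.0
```

```bash
python3 -c "
from h import *
t=grab('top');golds(t,a=40);reds(t,a=40)
go([.6211,.1875,.01],.077)
"
```

```text
gold px [367.5 244.5] world [ 0.5561 -0.3515] yaw -0.03 len 0.0426 0.0618
deltas cm [-1.12 -0.12  8.92] roll 0.002 | cur [0.6101 0.1879 0.0992] phi -3.063 rz [-0.003 -0.001 -1.   ] t 26.2
```

Call:
{"fn": "arm_command", "kwargs": {"deltas": [{"x": -1.1,"y": -0.1,"z": 3,"roll": 0},{"x": -1.1,"y": -0.1,"z": 6.5,"roll": 0},{"x": -1.1,"y": -0.1,"z": 8.4,"roll": 0},{"x": -1.1,"y": -0.1,"z": 8.85,"roll": 0},{"x": -1.1,"y": -0.1,"z": 8.85,"roll": 0}]}}

```text
time: 26.82
eef_pos: [0.6227, 0.1871, 0.0133]
eef_rot: [-0.038, 0.999, 0.0, 0.0]
force: [-0.6, 0.0, 0.7]
finger_gap: 0.0942
grip_force: 0.0
```

Call:
{"fn": "arm_command", "kwargs": {"deltas": [{"x": 0,"y": 0,"z": 0,"roll": 0},{"x": 0,"y": 0,"z": 0,"roll": 0},{"x": 0,"y": 0,"z": 0,"roll": 0},{"x": 0,"y": 0,"z": 0,"roll": 0},{"x": 0,"y": 0,"z": 0,"roll": 0}], "hand": 0, "newtons": 25}}

```text
time: 27.45
eef_pos: [0.6224, 0.1875, 0.0129]
eef_rot: [-0.039, 0.999, 0.0, 0.0]
force: [-1.4, -0.0, 5.0]
finger_gap: 0.0658
grip_force: 25.0
```

Call:
{"fn": "arm_command", "kwargs": {"deltas": [{"x": 0,"y": 0,"z": -3,"roll": 0},{"x": 0,"y": 0,"z": -7,"roll": 0},{"x": 0,"y": 0,"z": -11,"roll": 0},{"x": 0,"y": 0,"z": -13,"roll": 0},{"x": 0,"y": 0,"z": -13,"roll": 0}]}}

```text
time: 28.08
eef_pos: [0.6226, 0.1875, 0.1431]
eef_rot: [-0.039, 0.999, 0.0, 0.001]
force: [-0.2, 0.0, -2.3]
finger_gap: 0.0662
grip_force: 25.0
```

```bash
python3 -c "
from h import *
s=ctrl.read_state();print(s['force'],s['finger_gap'],s['grip_force'])
t=grab('top');golds(t,z=.0295,a=40)
go([.461,-.343,.13],0)
"
```

```text
[-0.18400038  0.0400971  -2.29393579] 0.06620082543335558 24.994951486587524
gold px [367.5 244.5] world [ 0.5557 -0.3487] yaw -0.03 len 0.0423 0.0613
deltas cm [ 20.14 -51.63   1.19] roll 0.077 | cur [0.6219 0.1873 0.1416] phi -3.064 rz [-0.001 -0.    -1.   ] t 28.12
```

Call:
{"fn": "arm_command", "kwargs": {"deltas": [{"x": 1.5,"y": -4,"z": 0,"roll": 0},{"x": 3.6,"y": -9.3,"z": 0,"roll": 0},{"x": 5.8,"y": -14.8,"z": 0,"roll": 0},{"x": 8,"y": -20.4,"z": 0,"roll": 0},{"x": 10.1,"y": -26,"z": 0,"roll": 0.02},{"x": 12.3,"y": -31.6,"z": 0,"roll": 0.04},{"x": 14.5,"y": -37.2,"z": 0,"roll": 0.06},{"x": 16.7,"y": -42.8,"z": 0,"roll": 0.077}]}}

```text
time: 29.12
eef_pos: [0.4872, -0.2536, 0.1409]
eef_rot: [0.0, 1.0, 0.0, -0.001]
force: [0.2, -0.1, -1.0]
finger_gap: 0.0661
grip_force: 25.0
```

Call:
{"fn": "arm_command", "kwargs": {"deltas": [{"x": 1.4,"y": -4,"z": 0,"roll": 0},{"x": 2.6,"y": -7.5,"z": 0,"roll": 0},{"x": 2.8,"y": -9.1,"z": 0,"roll": 0},{"x": 2.8,"y": -9.1,"z": 0,"roll": 0},{"x": 2.8,"y": -9.1,"z": 0,"roll": 0}]}}

```text
time: 29.75
eef_pos: [0.4613, -0.3417, 0.1419]
eef_rot: [-0.001, 1.0, 0.0, -0.0]
force: [0.5, 1.3, -0.2]
finger_gap: 0.0655
grip_force: 25.0
```

```bash
python3 -c "
from h import *
s=ctrl.read_state();print(s['force'],s['finger_gap'],s['grip_force'])
go([.461,-.343,.0285],0)
"
```

```text
[ 0.45773232  1.26632076 -0.2484071 ] 0.06547859864823494 24.995111525058746
deltas cm [ 0.02 -0.14 11.34] roll 0.002 | cur [ 0.4613 -0.3417  0.1419] phi -3.14 rz [-0.001  0.001 -1.   ] t 29.75
```

Call:
{"fn": "arm_command", "kwargs": {"deltas": [{"x": 0,"y": -0.1,"z": 4,"roll": 0},{"x": 0,"y": -0.1,"z": 8,"roll": 0},{"x": 0,"y": -0.1,"z": 10.6,"roll": 0},{"x": 0,"y": -0.1,"z": 11.3,"roll": 0},{"x": 0,"y": -0.1,"z": 11.35,"roll": 0},{"x": 0,"y": -0.1,"z": 11.35,"roll": 0}]}}

```text
time: 30.5
eef_pos: [0.4614, -0.3444, 0.0301]
eef_rot: [-0.0, 1.0, -0.0, 0.001]
force: [0.3, 0.4, -0.6]
finger_gap: 0.0658
grip_force: 25.0
```

Call:
{"fn": "arm_command", "kwargs": {"deltas": [{"x": 0,"y": 0,"z": 0,"roll": 0},{"x": 0,"y": 0,"z": 0,"roll": 0},{"x": 0,"y": 0,"z": 0,"roll": 0},{"x": 0,"y": 0,"z": 0,"roll": 0}], "hand": 0.85}}

```text
time: 31.0
eef_pos: [0.4607, -0.3443, 0.0291]
eef_rot: [-0.0, 1.0, -0.0, 0.0]
force: [0.0, 0.5, -0.4]
finger_gap: 0.0799
grip_force: 0.0
```

Call:
{"fn": "arm_command", "kwargs": {"deltas": [{"x": 0,"y": 0,"z": -2,"roll": 0},{"x": 0,"y": 0,"z": -7,"roll": 0},{"x": 0,"y": 0,"z": -11,"roll": 0},{"x": 0,"y": 0,"z": -12,"roll": 0},{"x": 0,"y": 0,"z": -12,"roll": 0}], "hand": 0.4}}

```text
time: 31.62
eef_pos: [0.461, -0.3443, 0.1499]
eef_rot: [-0.0, 1.0, -0.0, 0.001]
force: [-0.7, 0.4, -0.8]
finger_gap: 0.0378
grip_force: 0.0
```

```bash
python3 -c "
from h import *
t=grab('top','t15.png');golds(t,z=.0295,a=40);s=grab('side','s15.png');golds(s,z=.0295,a=40)
print(s['img'][0,0]);go([.506,-.216,.10],0)
a=cv2.resize(t['img'][205:315,315:425,::-1],None,fx=3.6,fy=3.6);b=cv2.resize(s['img'][260:380,220:360,::-1],None,fx=2.8,fy=2.8)
H=max(a.shape[0],b.shape[0])
cv2.imwrite('pics/b15.png',np.hstack([np.pad(x,((0,H-x.shape[0]),(0,0),(0,0))) for x in(a,b)]))
"
```

```text
gold px [367.5 244.5] world [ 0.5557 -0.3487] yaw -0.03 len 0.0423 0.0613
[109  82  59]
deltas cm [-4.57 12.79  4.83] roll 0.0 | cur [ 0.4604 -0.3439  0.1483] phi -3.141 rz [-0.001  0.001 -1.   ] t 31.73
```

Call:
{"fn": "arm_command", "kwargs": {"deltas": [{"x": -1.5,"y": 4,"z": 0,"roll": 0},{"x": -3,"y": 9,"z": 0,"roll": 0},{"x": -4.6,"y": 12.8,"z": 2,"roll": 0},{"x": -4.6,"y": 12.8,"z": 6,"roll": 0},{"x": -4.6,"y": 12.8,"z": 8,"roll": 0},{"x": -4.6,"y": 12.8,"z": 8,"roll": 0}]}}

```text
time: 32.48
eef_pos: [0.5053, -0.2158, 0.067]
eef_rot: [-0.0, 1.0, 0.0, -0.002]
force: [0.5, -0.1, -0.1]
finger_gap: 0.0372
grip_force: 0.0
```

```bash
python3 -c "
from h import *
t=grab('top','t16.png');golds(t,z=.0295,a=40);s=grab('side');golds(s,z=.0295,a=40)
w=grab('wrist');go([.506,-.216,.010],0)
a=cv2.resize(t['img'][205:315,315:425,::-1],None,fx=3.6,fy=3.6);b=w['img'][:,:,::-1][10:406,:]
cv2.imwrite('pics/b16.png',cv2.resize(np.hstack([a,b]),None,fx=.83,fy=.83)); print(proj(w,[[.506,-.216,.012]]))
"
```

```text
gold px [369.  273.5] world [ 0.4624 -0.3509] yaw -0.029 len 0.0389 0.0609
gold px [367. 240.] world [ 0.5702 -0.3475] yaw 1.555 len 0.039 0.0323
deltas cm [0.09 0.06 5.95] roll -0.0 | cur [ 0.5069 -0.2165  0.0695] phi 3.141 rz [ 0. -0. -1.] t 32.62
[[281.29421122 223.886832  ]]
```

View pics/b16.png

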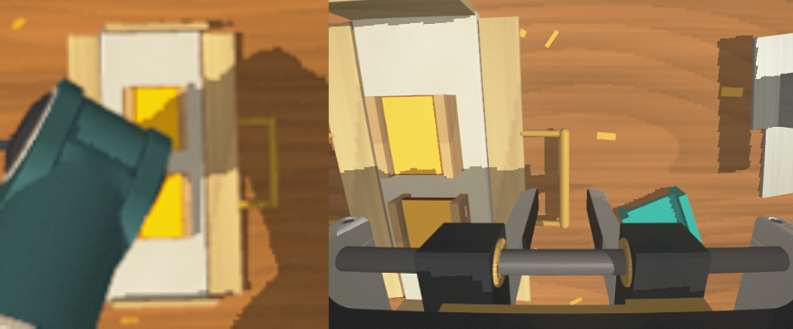

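Both plaques lie gold up on the floor in a row, and the +y rod at (565,180) sits between the fingers. Descending and pinching.

Call:
{"fn": "arm_command", "kwargs": {"deltas": [{"x": 0,"y": 0,"z": 3,"roll": 0},{"x": 0,"y": 0,"z": 5.3,"roll": 0},{"x": 0,"y": 0,"z": 5.9,"roll": 0},{"x": 0,"y": 0,"z": 5.9,"roll": 0}]}}

```text
time: 33.12
eef_pos: [0.507, -0.2165, 0.0107]
eef_rot: [-0.0, 1.0, -0.0, 0.0]
force: [-0.1, -0.6, -0.2]
finger_gap: 0.0375
grip_force: 0.0
```

Call:
{"fn": "arm_command", "kwargs": {"deltas": [{"x": 0,"y": 0,"z": 0,"roll": 0},{"x": 0,"y": 0,"z": 0,"roll": 0},{"x": 0,"y": 0,"z": 0,"roll": 0},{"x": 0,"y": 0,"z": 0,"roll": 0},{"x": 0,"y": 0,"z": 0,"roll": 0}], "hand": 0, "newtons": 15}}

```text
time: 33.75
eef_pos: [0.5069, -0.215, 0.0101]
eef_rot: [-0.001, 1.0, 0.001, -0.0]
force: [1.3, 6.2, 0.6]
finger_gap: 0.0095
grip_force: 15.0
```

```bash
python3 -c "
from h import *
s=ctrl.read_state();print(s['force'],s['finger_gap'],s['grip_force'],s['eef_pos'])
for th in range(0,95,6):
    a=np.radians(th);print(th,round(7.4*(np.cos(a)-1),2),round(7.4*np.sin(a),2),end=' | ')
"
```

```text
[1.28109839 6.22668476 0.61407042] 0.00953033204678843 14.999876618385315 [ 0.50689578 -0.21502079  0.01005714]
0 0.0 0.0 | 6 -0.04 0.77 | 12 -0.16 1.54 | 18 -0.36 2.29 | 24 -0.64 3.01 | 30 -0.99 3.7 | 36 -1.41 4.35 | 42 -1.9 4.95 | 48 -2.45 5.5 | 54 -3.05 5.99 | 60 -3.7 6.41 | 66 -4.39 6.76 | 72 -5.11 7.04 | 78 -5.86 7.24 | 84 -6.63 7.36 | 90 -7.4 7.4 |
```

Call:
{"fn": "arm_command", "kwargs": {"deltas": [{"x": 0,"y": 0.15,"z": -0.77,"roll": 0},{"x": 0,"y": 0.04,"z": -1.54,"roll": 0},{"x": 0,"y": -0.15,"z": -2.29,"roll": 0},{"x": 0,"y": -0.4,"z": -3,"roll": 0},{"x": 0,"y": -0.8,"z": -3.7,"roll": 0},{"x": 0,"y": -1.2,"z": -4.35,"roll": 0},{"x": 0,"y": -1.7,"z": -4.95,"roll": 0},{"x": 0,"y": -2.25,"z": -5.5,"roll": 0}]}}

```text
time: 34.75
eef_pos: [0.5052, -0.2417, 0.0646]
eef_rot: [0.001, 1.0, -0.002, -0.001]
force: [2.0, -16.3, -23.2]
finger_gap: 0.0092
grip_force: 15.0
```

```bash
python3 -c "
from h import *
s=ctrl.read_state();print(s['force'],s['finger_gap'],s['grip_force'],s['eef_pos'])
"
```

```text
[  1.95156971 -16.3342366  -23.16804901] 0.009153661492626945 14.999987706542015 [ 0.50520807 -0.24170846  0.0645912 ]
```

Radial pull shows that my arc is about 2.5 mm too far out, so I correct inward and finish.

Call:
{"fn": "arm_command", "kwargs": {"deltas": [{"x": 0,"y": -0.3,"z": 0.15,"roll": 0},{"x": 0,"y": -0.9,"z": -0.35,"roll": 0},{"x": 0,"y": -1.55,"z": -0.75,"roll": 0},{"x": 0,"y": -2.25,"z": -1.1,"roll": 0}]}}

```text
time: 35.25
eef_pos: [0.5059, -0.2608, 0.0762]
eef_rot: [-0.0, 1.0, 0.001, -0.001]
force: [-4.0, 2.9, 1.4]
finger_gap: 0.0092
grip_force: 15.0
```

```bash
python3 -c "
from h import *
s=ctrl.read_state();print(s['force'],s['finger_gap'],s['grip_force'],s['eef_pos'])
"
```

```text
[-4.01692873  2.89257946  1.44272136] 0.009158050547180446 15.001734495162964 [ 0.5058676  -0.26080051  0.0761907 ]
```

Call:
{"fn": "arm_command", "kwargs": {"deltas": [{"x": 0,"y": -0.72,"z": -0.28,"roll": 0},{"x": 0,"y": -1.47,"z": -0.48,"roll": 0},{"x": 0,"y": -2.24,"z": -0.6,"roll": 0},{"x": 0,"y": -3,"z": -0.62,"roll": 0},{"x": 0,"y": -3.3,"z": -0.62,"roll": 0},{"x": 0,"y": -3.5,"z": -0.62,"roll": 0}]}}

```text
time: 36.0
eef_pos: [0.5068, -0.2918, 0.0821]
eef_rot: [-0.002, 1.0, 0.003, -0.001]
force: [-9.2, 29.7, 20.7]
finger_gap: 0.0148
grip_force: 15.0
```

```bash
python3 -c "
from h import *
s=ctrl.read_state();print(s['force'],s['finger_gap'],s['grip_force'],s['eef_pos'])
"
```

```text
[-9.241971   29.69770952 20.74223138] 0.01481696959741373 14.99887079000473 [ 0.50681168 -0.29183898  0.08207852]
```

The stop is reached (30 N back-push). Releasing.

Call:
{"fn": "arm_command", "kwargs": {"deltas": [{"x": 0,"y": 0.25,"z": 0,"roll": 0},{"x": 0,"y": 0.25,"z": 0,"roll": 0},{"x": 0,"y": 0.25,"z": 0,"roll": 0},{"x": 0,"y": 0.25,"z": 0,"roll": 0}], "hand": 0.35}}

```text
time: 36.5
eef_pos: [0.5067, -0.2942, 0.0822]
eef_rot: [0.0, 1.0, -0.0, 0.0]
force: [0.1, -0.5, 0.2]
finger_gap: 0.0328
grip_force: 0.0
```

Call:
{"fn": "arm_command", "kwargs": {"deltas": [{"x": 0,"y": 0,"z": -2.5,"roll": 0},{"x": 0,"y": 0,"z": -6,"roll": 0},{"x": 0,"y": 0,"z": -8,"roll": 0},{"x": 0,"y": 0,"z": -8,"roll": 0}]}}

```text
time: 37.0
eef_pos: [0.5074, -0.2943, 0.1635]
eef_rot: [-0.0, 1.0, -0.001, 0.001]
force: [-0.1, -0.1, -0.5]
finger_gap: 0.0328
grip_force: 0.0
```

```bash
python3 -c "
from h import *
s=ctrl.read_state();print(s['force'],s['finger_gap'],s['grip_force'],s['eef_pos'])
t=grab('top','t17.png');w=grab('wrist','w17.png');grab('side','s17.png');golds(t,z=.0295)
go([.506,-.4745,.09],0)
# brass rod pixels of flap_in when upright
for n,c in(('t',t),('w',w)): print(n,proj(c,[[.461,-.2895,.086],[.551,-.2895,.086],[.461,-.285,.086]]).round(1).tolist())
"
```

```text
[-0.10269271 -0.06494353 -0.52892869] 0.03275447319158982 0.0 [ 0.50736864 -0.29425496  0.16347399]
deltas cm [  0.03 -18.1    7.12] roll 0.0 | cur [ 0.5064 -0.2936  0.1613] phi -3.141 rz [-0.001  0.    -1.   ] t 37.15
t [[352.8, 274.7], [352.0, 245.7], [351.3, 274.7]]
w [[286.1, 164.7], [285.7, 264.3], [291.5, 164.7]]
```

Call:
{"fn": "arm_command", "kwargs": {"deltas": [{"x": 0,"y": -5,"z": 0,"roll": 0},{"x": 0,"y": -11,"z": 0,"roll": 0},{"x": 0,"y": -16,"z": 0,"roll": 0},{"x": 0,"y": -18.1,"z": 2,"roll": 0},{"x": 0,"y": -18.1,"z": 7,"roll": 0},{"x": 0,"y": -18.1,"z": 9.5,"roll": 0},{"x": 0,"y": -18.1,"z": 9.5,"roll": 0}], "hand": 0.4}}

```text
time: 38.02
eef_pos: [0.5054, -0.4738, 0.0644]
eef_rot: [0.0, 1.0, 0.001, -0.002]
force: [-0.9, -0.6, -0.7]
finger_gap: 0.0376
grip_force: 0.0
```

Run:
```python
from h import *
c=grab('wrist','w18.png');t=grab('top','t18.png')
h=cv2.cvtColor(c['img'],cv2.COLOR_RGB2HSV)
m=((h[...,0]>15)&(h[...,0]<30)&(h[...,1]>110)&(h[...,2]>110)).astype(np.uint8)
p=proj(c,[[.506,-.4745,.012],[.54,-.4745,.012]]);print(p.round(1))
u,v=p[0]
for r in range(int(v)-60,int(v)+60,12):
    x=np.nonzero(m[r])[0]; 
    x=x[(x>u-60)&(x<u+60)]
    if len(x): print(r,x.min(),x.max(),len(x),onz(c,[(np.median(x),r)],.012)[0].round(4))
go([.506,-.4745,.010],0)
# upright rod in top image
h=cv2.cvtColor(t['img'],cv2.COLOR_RGB2HSV);m=((h[...,0]>18)&(h[...,0]<32)&(h[...,1]>140)&(h[...,2]>90))
for r in range(246,276,4):
    x=np.nonzero(m[r])[0];x=x[(x>338)&(x<362)];print(r,x.tolist(),onz(t,[(np.median(x)+.5,r)],.086)[0].round(4) if len(x) else '')
```

```text
[[279.6 227.2]
 [279.6 266.6]]
167 333 333 1 [ 0.4585 -0.4342  0.012 ]
179 277 333 15 [ 0.4676 -0.4711  0.012 ]
191 277 332 15 [ 0.4769 -0.471   0.012 ]
203 277 332 15 [ 0.4863 -0.471   0.012 ]
215 277 331 15 [ 0.496 -0.471  0.012]
227 277 331 15 [ 0.5058 -0.471   0.012 ]
239 277 330 15 [ 0.5159 -0.471   0.012 ]
251 277 289 13 [ 0.5262 -0.4718  0.012 ]
263 277 289 13 [ 0.5368 -0.4717  0.012 ]
275 277 290 14 [ 0.5476 -0.4713  0.012 ]
deltas cm [0.08 0.05 5.76] roll 0.0 | cur [ 0.5068 -0.475   0.0676] phi -3.141 rz [-0. -0. -1.] t 38.12
246 [351, 352, 353, 360, 361] [ 0.55   -0.2942  0.086 ]
250 [351, 352, 353, 360, 361] [ 0.5376 -0.2939  0.086 ]
254 [351, 352, 353, 360, 361] [ 0.5252 -0.2935  0.086 ]
258 [352, 353, 354] [ 0.5127 -0.2932  0.086 ]
262 [352, 353, 354] [ 0.5003 -0.2929  0.086 ]
266 [352, 353, 354, 361] [ 0.4879 -0.2941  0.086 ]
270 [352, 353, 354, 361] [ 0.4755 -0.2938  0.086 ]
274 [351, 352, 353, 354, 361] [ 0.4632 -0.2919  0.086 ]
```

Call:
{"fn": "arm_command", "kwargs": {"deltas": [{"x": 0,"y": 0.1,"z": 3,"roll": 0},{"x": 0,"y": 0.1,"z": 5.2,"roll": 0},{"x": 0,"y": 0.1,"z": 5.75,"roll": 0},{"x": 0,"y": 0.1,"z": 5.75,"roll": 0}]}}

```text
time: 38.62
eef_pos: [0.5069, -0.4741, 0.0101]
eef_rot: [-0.0, 1.0, -0.0, 0.0]
force: [0.5, 0.7, 0.6]
finger_gap: 0.0373
grip_force: 0.0
```

Call:
{"fn": "arm_command", "kwargs": {"deltas": [{"x": 0,"y": 0,"z": 0,"roll": 0},{"x": 0,"y": 0,"z": 0,"roll": 0},{"x": 0,"y": 0,"z": 0,"roll": 0},{"x": 0,"y": 0,"z": 0,"roll": 0},{"x": 0,"y": 0,"z": 0,"roll": 0}], "hand": 0, "newtons": 15}}

```text
time: 39.25
eef_pos: [0.5069, -0.4724, 0.0094]
eef_rot: [-0.0, 1.0, 0.001, -0.0]
force: [-0.3, 5.8, 0.5]
finger_gap: 0.0092
grip_force: 15.0
```

Call:
{"fn": "arm_command", "kwargs": {"deltas": [{"x": 0,"y": 0.05,"z": -0.77,"roll": 0},{"x": 0,"y": 0.16,"z": -1.54,"roll": 0},{"x": 0,"y": 0.36,"z": -2.29,"roll": 0},{"x": 0,"y": 0.64,"z": -3,"roll": 0}]}}

```text
time: 39.75
eef_pos: [0.5068, -0.4623, 0.0377]
eef_rot: [-0.001, 1.0, 0.004, -0.001]
force: [2.0, 22.0, -16.4]
finger_gap: 0.0095
grip_force: 15.0
```

```bash
python3 -c "
from h import *
s=ctrl.read_state();print(s['force'],s['finger_gap'],s['grip_force'],s['eef_pos'])
"
```

```text
[  2.02167796  21.97474622 -16.44152512] 0.009549547041819827 14.997711405158043 [ 0.50682248 -0.46227701  0.03772671]
```

Call:
{"fn": "arm_command", "kwargs": {"deltas": [{"x": 0,"y": 0.5,"z": 0.2,"roll": 0},{"x": 0,"y": 0.85,"z": -0.4,"roll": 0},{"x": 0,"y": 1.3,"z": -1.05,"roll": 0},{"x": 0,"y": 1.75,"z": -1.65,"roll": 0}]}}

```text
time: 40.25
eef_pos: [0.5068, -0.4481, 0.056]
eef_rot: [-0.0, 1.0, 0.001, -0.0]
force: [3.1, 8.2, -12.3]
finger_gap: 0.0093
grip_force: 15.0
```

```bash
python3 -c "
from h import *
s=ctrl.read_state();print(s['force'],s['finger_gap'],s['grip_force'],s['eef_pos'])
"
```

```text
[  3.09922907   8.18892937 -12.28864257] 0.009311001221518709 14.996059834957123 [ 0.50679718 -0.44805151  0.05595818]
```

Call:
{"fn": "arm_command", "kwargs": {"deltas": [{"x": 0,"y": 0.2,"z": 0.25,"roll": 0},{"x": 0,"y": 0.7,"z": -0.25,"roll": 0},{"x": 0,"y": 1.3,"z": -0.7,"roll": 0},{"x": 0,"y": 1.95,"z": -1.1,"roll": 0}]}}

```text
time: 40.75
eef_pos: [0.5069, -0.431, 0.0683]
eef_rot: [0.0, 1.0, -0.001, 0.001]
force: [1.3, -4.3, 2.9]
finger_gap: 0.0093
grip_force: 15.0
```

Run:
```python
from h import *
s=ctrl.read_state();print(s['force'],s['finger_gap'],s['grip_force'],s['eef_pos'])
c=grab('wrist','w19.png');t=grab('top','t19.png')
h=cv2.cvtColor(t['img'],cv2.COLOR_RGB2HSV);m=((h[...,0]>18)&(h[...,0]<32)&(h[...,1]>140)&(h[...,2]>90))
for r in range(230,290,5):
    x=np.nonzero(m[r])[0];x=x[(x>375)&(x<415)];print(r,x.tolist(),onz(t,[(np.median(x)+.5,r)],.075)[0].round(4) if len(x) else '')
```

```text
[ 1.2726088  -4.33439851  2.89967021] 0.009295328694634775 15.003874003887177 [ 0.50688883 -0.43104659  0.0682941 ]
230 [] 
235 [] 
240 [] 
245 [389, 390, 391, 392, 393, 394, 395, 396, 397] [ 0.5513 -0.4226  0.075 ]
250 [] 
255 [] 
260 [] 
265 [] 
270 [] 
275 [] 
280 [376] [ 0.4429 -0.3654  0.075 ]
285 []
```

Call:
{"fn": "arm_command", "kwargs": {"deltas": [{"x": 0,"y": 0.7,"z": -0.28,"roll": 0},{"x": 0,"y": 1.45,"z": -0.5,"roll": 0},{"x": 0,"y": 2.2,"z": -0.65,"roll": 0},{"x": 0,"y": 3,"z": -0.7,"roll": 0}]}}

```text
time: 41.35
eef_pos: [0.5068, -0.3996, 0.0742]
eef_rot: [-0.0, 1.0, 0.0, -0.0]
force: [1.9, -3.1, 1.5]
finger_gap: 0.0092
grip_force: 15.0
```

```bash
python3 -c "
from h import *
s=ctrl.read_state();print(s['force'],s['finger_gap'],s['grip_force'],s['eef_pos'])
"
```

```text
[ 1.89256289 -3.05229276  1.5022087 ] 0.009209620636840351 15.000051856040955 [ 0.50675855 -0.399612    0.07422548]
```

Call:
{"fn": "arm_command", "kwargs": {"deltas": [{"x": 0,"y": 0.2,"z": 0,"roll": 0},{"x": 0,"y": 0.4,"z": 0,"roll": 0},{"x": 0,"y": 0.5,"z": 0,"roll": 0},{"x": 0,"y": 0.5,"z": 0,"roll": 0}]}}

```text
time: 41.85
eef_pos: [0.5066, -0.3984, 0.0745]
eef_rot: [0.001, 1.0, -0.003, 0.001]
force: [5.5, -22.5, -6.7]
finger_gap: 0.0096
grip_force: 15.0
```

```bash
python3 -c "
from h import *
s=ctrl.read_state();print(s['force'],s['finger_gap'],s['grip_force'],s['eef_pos'])
"
```

```text
[  5.48944993 -22.53034703  -6.65735756] 0.009567631340035033 15.00611387193203 [ 0.50663589 -0.39835949  0.07447162]
```

Call:
{"fn": "arm_command", "kwargs": {"deltas": [{"x": 0,"y": -0.35,"z": 0,"roll": 0},{"x": 0,"y": -0.35,"z": 0,"roll": 0},{"x": 0,"y": -0.35,"z": 0,"roll": 0},{"x": 0,"y": -0.35,"z": 0,"roll": 0}], "hand": 0.35}}

```text
time: 42.35
eef_pos: [0.5068, -0.3984, 0.0741]
eef_rot: [-0.0, 1.0, 0.0, -0.0]
force: [0.5, 0.3, 0.7]
finger_gap: 0.0329
grip_force: 0.0
```

Call:
{"fn": "arm_command", "kwargs": {"deltas": [{"x": 0,"y": 0,"z": -2.5,"roll": 0},{"x": 0,"y": 0,"z": -7,"roll": 0},{"x": 0,"y": 0,"z": -11,"roll": 0},{"x": 0,"y": 0,"z": -13,"roll": 0},{"x": 0,"y": 0,"z": -13,"roll": 0}]}}

```text
time: 42.98
eef_pos: [0.5071, -0.3989, 0.2049]
eef_rot: [-0.0, 1.0, -0.0, 0.001]
force: [-0.1, 0.0, -1.0]
finger_gap: 0.0326
grip_force: 0.0
```

Run:
```python
from h import *
import pickle
go([.428,-.0005,.197],.153)
s=ctrl.read_state();print(s['joint_positions'])
c=grab('side','s20.png');t=grab('top','t20.png');w=grab('wrist','w20.png')
for n,q in (('side',c),('top',t),('w',w)): pickle.dump(q,open(n+'20.pkl','wb'))
```

```text
deltas cm [ 7.89 39.85  0.75] roll -0.153 | cur [ 0.5071 -0.3989  0.2049] phi -3.141 rz [ 0.001 -0.001 -1.   ] t 42.98
[ 0.33331362  0.48370464  0.39668086  1.58064556 -0.20170486  1.11635332
  2.34891681]
```

Call:
{"fn": "arm_command", "kwargs": {"deltas": [{"x": 0.8,"y": 4,"z": 0,"roll": 0},{"x": 2,"y": 10,"z": 0,"roll": -0.03},{"x": 3.1,"y": 16,"z": 0,"roll": -0.06},{"x": 4.3,"y": 22,"z": 0,"roll": -0.09},{"x": 5.5,"y": 28,"z": 0,"roll": -0.12},{"x": 6.7,"y": 34,"z": 0,"roll": -0.153},{"x": 7.6,"y": 38.5,"z": 0,"roll": -0.153},{"x": 7.9,"y": 39.85,"z": 0.8,"roll": -0.153}], "hand": 1}}

```text
time: 44.12
eef_pos: [0.4269, 0.002, 0.1955]
eef_rot: [-0.078, 0.997, 0.0, -0.0]
force: [0.5, -1.0, -0.3]
finger_gap: 0.094
grip_force: 0.0
```

Call:
{"fn": "arm_command", "kwargs": {"deltas": [{"x": 0,"y": 0,"z": 0,"roll": 0},{"x": 0,"y": 0,"z": 0,"roll": 0}]}}

```text
time: 44.38
eef_pos: [0.4278, -0.0016, 0.1959]
eef_rot: [-0.076, 0.997, -0.0, -0.0]
force: [-0.0, -0.3, -0.5]
finger_gap: 0.094
grip_force: 0.0
```

Run:
```python
from h import *
go([.4277,-.0004,.0564],.153)
c=grab('side','s21.png')
print(ctrl.read_state()['finger_gap'])
# upright rods in side view: is the brass at predicted upright position?
t=grab('top','t21.png')
h=cv2.cvtColor(t['img'],cv2.COLOR_RGB2HSV);m=((h[...,0]>18)&(h[...,0]<32)&(h[...,1]>140)&(h[...,2]>90))
print(proj(t,[[.506,-.2885,.086],[.506,-.3985,.086]]).round(1).tolist())
for r in range(246,274,6):
    x=np.nonzero(m[r])[0];print(r,x[(x>335)&(x<410)].tolist(), onz(t,[(u+.5,r) for u in x[(x>335)&(x<410)]],.086)[:,1].round(3).tolist())
golds(t,z=.0295,a=40)
```

```text
deltas cm [-0.02  0.13 13.95] roll -0.001 | cur [ 0.4278 -0.0016  0.1959] phi -2.99 rz [-0.001 -0.    -1.   ] t 44.38
0.09369254900490262
[[352.1, 260.2], [387.1, 259.6]]
246 [351, 352, 353, 360, 361, 362, 363, 364, 365, 366, 367, 368, 369, 370, 371, 372, 373, 374, 385, 386, 387, 388, 389] [-0.288, -0.291, -0.294, -0.316, -0.319, -0.322, -0.326, -0.329, -0.332, -0.335, -0.338, -0.341, -0.344, -0.347, -0.351, -0.354, -0.357, -0.36, -0.395, -0.398, -0.401, -0.404, -0.407]
252 [352, 353, 360, 361, 362, 363, 364, 365, 366, 367, 368, 369, 370, 371, 372, 373, 374, 386, 387, 388, 389] [-0.291, -0.294, -0.316, -0.319, -0.322, -0.325, -0.328, -0.331, -0.334, -0.338, -0.341, -0.344, -0.347, -0.35, -0.353, -0.356, -0.359, -0.397, -0.4, -0.404, -0.407]
258 [352, 353, 387, 388, 389] [-0.29, -0.293, -0.4, -0.403, -0.406]
264 [352, 353, 361, 362, 363, 364, 365, 366, 367, 368, 369, 370, 371, 372, 373, 374, 375, 387, 388, 389] [-0.29, -0.293, -0.318, -0.321, -0.324, -0.327, -0.33, -0.333, -0.336, -0.34, -0.343, -0.346, -0.349, -0.352, -0.355, -0.358, -0.362, -0.399, -0.402, -0.405]
270 [352, 353, 354, 361, 362, 363, 364, 365, 366, 367, 368, 369, 370, 371, 372, 373, 374, 375, 387, 388, 389] [-0.289, -0.292, -0.295, -0.317, -0.32, -0.323, -0.327, -0.33, -0.333, -0.336, -0.339, -0.342, -0.345, -0.348, -0.352, -0.355, -0.358, -0.361, -0.399, -0.402, -0.405]
gold px [367.5 241.5] world [ 0.5653 -0.349 ] yaw 1.555 len 0.0423 0.042
```

Both rods are 110 mm apart, so both panels are upright. Regripping the lifter.

Call:
{"fn": "arm_command", "kwargs": {"deltas": [{"x": 0,"y": 0.1,"z": 4,"roll": 0},{"x": 0,"y": 0.1,"z": 9,"roll": 0},{"x": 0,"y": 0.1,"z": 12.5,"roll": 0},{"x": 0,"y": 0.1,"z": 13.9,"roll": 0},{"x": 0,"y": 0.1,"z": 13.9,"roll": 0}]}}

```text
time: 45.1
eef_pos: [0.4275, 0.0002, 0.0571]
eef_rot: [-0.076, 0.997, -0.0, -0.0]
force: [0.2, -0.7, 1.0]
finger_gap: 0.0939
grip_force: 0.0
```

Call:
{"fn": "arm_command", "kwargs": {"deltas": [{"x": 0,"y": 0,"z": 0,"roll": 0},{"x": 0,"y": 0,"z": 0,"roll": 0},{"x": 0,"y": 0,"z": 0,"roll": 0},{"x": 0,"y": 0,"z": 0,"roll": 0},{"x": 0,"y": 0,"z": 0,"roll": 0},{"x": 0,"y": 0,"z": 0,"roll": 0},{"x": 0,"y": 0,"z": 0,"roll": 0},{"x": 0,"y": 0,"z": 0,"roll": 0}], "hand": 0, "newtons": 50}}

```text
time: 46.1
eef_pos: [0.4275, 0.0006, 0.0572]
eef_rot: [-0.077, 0.997, -0.0, 0.0]
force: [-0.3, 2.4, -0.1]
finger_gap: 0.0174
grip_force: 47.4
```

Call:
{"fn": "arm_command", "kwargs": {"deltas": [{"x": 0,"y": 0,"z": 0,"roll": 0},{"x": 0,"y": 0,"z": 0,"roll": 0},{"x": 0,"y": 0,"z": 0,"roll": 0}]}}

```text
time: 46.48
eef_pos: [0.4274, 0.0006, 0.0571]
eef_rot: [-0.077, 0.997, -0.0, -0.0]
force: [0.1, -0.0, -1.5]
finger_gap: 0.0177
grip_force: 50.0
```

Run:
```python
from h import *
s=ctrl.read_state();print(s['force'],s['finger_gap'],s['grip_force'])
go([.4598+.264*.13,.3625-.964*.13,.155],.268)
```

```text
[ 0.05543633 -0.02089866 -1.47338461] 0.01769467414741652 49.99909043312073
deltas cm [-10.2   22.36  -9.79] roll -0.115 | cur [0.4274 0.0006 0.0571] phi -2.988 rz [-0. -0. -1.] t 46.48
```

Call:
{"fn": "arm_command", "kwargs": {"deltas": [{"x": 0,"y": 0,"z": -4,"roll": 0},{"x": -1,"y": 2.5,"z": -9,"roll": 0},{"x": -3.2,"y": 7.5,"z": -9,"roll": -0.03},{"x": -5.5,"y": 12.5,"z": -9,"roll": -0.06},{"x": -7.8,"y": 17.5,"z": -9,"roll": -0.09},{"x": -9.6,"y": 21,"z": -9,"roll": -0.115},{"x": -10.2,"y": 22.4,"z": -9,"roll": -0.115},{"x": -10.2,"y": 22.4,"z": -9,"roll": -0.115}]}}

```text
time: 47.48
eef_pos: [0.4939, 0.2377, 0.1468]
eef_rot: [-0.134, 0.991, -0.0, -0.0]
force: [-0.6, -0.4, -2.2]
finger_gap: 0.0176
grip_force: 50.0
```

Run:
```python
from h import *
import pickle
s=ctrl.read_state();print(s['force'],s['finger_gap'],s['grip_force'])
go([.4598,.3625,.147],.268)
t=grab('top','t22.png');s=grab('side','s22.png');pickle.dump(t,open('t22.pkl','wb'))
a=cv2.resize(t['img'][230:330,100:200,::-1],None,fx=3.9,fy=3.9);b=cv2.resize(s['img'][100:220,100:230,::-1],None,fx=3.0,fy=3.25)
cv2.imwrite('pics/b22.png',np.hstack([a,b]))
# compare tip position: grey mask
h=cv2.cvtColor(t['img'],cv2.COLOR_RGB2HSV)
print(proj(t,[[.4941+.1*.964,.2372+.1*.264,.093]]))
```

```text
[-0.59391305 -0.38659438 -2.23102318] 0.017558407985318464 49.99904930591583
deltas cm [-0.03 12.94 -0.02] roll 0.001 | cur [0.4939 0.2377 0.1468] phi -2.873 rz [-0.001 -0.    -1.   ] t 47.48
[[173.7922216  235.65981714]]
```

View pics/b22.png

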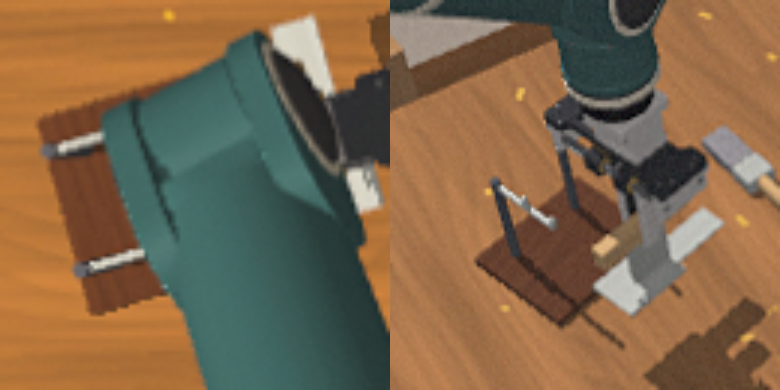

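The lifter is level in the grip and parallel to the rack. Sliding it in and lowering it onto the hooks.

Call:
{"fn": "arm_command", "kwargs": {"deltas": [{"x": 0,"y": 2.5,"z": 0,"roll": 0},{"x": 0,"y": 5.5,"z": 0,"roll": 0},{"x": 0,"y": 8.5,"z": 0,"roll": 0},{"x": 0,"y": 11,"z": 0,"roll": 0},{"x": 0,"y": 12.6,"z": 0,"roll": 0},{"x": 0,"y": 12.95,"z": 0,"roll": 0},{"x": 0,"y": 12.95,"z": 0,"roll": 0}]}}

```text
time: 48.45
eef_pos: [0.4602, 0.3615, 0.1472]
eef_rot: [-0.133, 0.991, -0.0, 0.0]
force: [0.6, 0.7, -1.6]
finger_gap: 0.0175
grip_force: 50.0
```

Run:
```python
from h import *
s=ctrl.read_state();print(s['force'],s['finger_gap'],s['grip_force'])
go([.4598,.3625,.1221],.268)
```

```text
[ 0.55565406  0.66249788 -1.64404062] 0.017508596830813152 49.99903678894043
deltas cm [0.01 0.11 2.51] roll -0.001 | cur [0.4602 0.3615 0.1472] phi -2.874 rz [ 0. -0. -1.] t 48.45
```

Call:
{"fn": "arm_command", "kwargs": {"deltas": [{"x": 0,"y": 0.1,"z": 1,"roll": 0},{"x": 0,"y": 0.1,"z": 1.8,"roll": 0},{"x": 0,"y": 0.1,"z": 2.3,"roll": 0},{"x": 0,"y": 0.1,"z": 2.5,"roll": 0},{"x": 0,"y": 0.1,"z": 2.55,"roll": 0},{"x": 0,"y": 0.1,"z": 2.55,"roll": 0}]}}

```text
time: 49.2
eef_pos: [0.4597, 0.3634, 0.1219]
eef_rot: [-0.134, 0.991, 0.0, 0.0]
force: [-0.8, -1.9, 1.7]
finger_gap: 0.018
grip_force: 50.0
```

Run:
```python
from h import *
s=ctrl.read_state();print(s['force'],s['torque'],s['finger_gap'],s['grip_force'],s['eef_pos'])
```

```text
[-0.79432161 -1.94707977  1.69317804] [-0.37515556  0.27602993  0.00295282] 0.017954665482616143 50.00023126602173 [0.45965319 0.36340147 0.12188147]
```

Call:
{"fn": "arm_command", "kwargs": {"deltas": [{"x": 0,"y": 0,"z": 0,"roll": 0},{"x": 0,"y": 0,"z": 0,"roll": 0},{"x": 0,"y": 0,"z": 0,"roll": 0},{"x": 0,"y": 0,"z": 0,"roll": 0},{"x": 0,"y": 0,"z": 0,"roll": 0},{"x": 0,"y": 0,"z": 0,"roll": 0},{"x": 0,"y": 0,"z": 0,"roll": 0},{"x": 0,"y": 0,"z": 0,"roll": 0}], "hand": 0.9}}

```text
time: 50.2
eef_pos: [0.4596, 0.3634, 0.1216]
eef_rot: [-0.134, 0.991, -0.0, 0.0]
force: [-0.3, -0.4, -0.5]
finger_gap: 0.0844
grip_force: 0.0
```

Call:
{"fn": "arm_command", "kwargs": {"deltas": [{"x": 0,"y": 0,"z": -2,"roll": 0},{"x": 0,"y": 0,"z": -6,"roll": 0},{"x": 0,"y": 0,"z": -11,"roll": 0},{"x": 0,"y": 0,"z": -14,"roll": 0},{"x": 4,"y": 3,"z": -16,"roll": 0},{"x": 8,"y": 7,"z": -16,"roll": 0},{"x": 10,"y": 12,"z": -16,"roll": 0},{"x": 10,"y": 12,"z": -16,"roll": 0}]}}

```text
time: 51.2
eef_pos: [0.328, 0.4555, 0.2817]
eef_rot: [-0.137, 0.991, 0.0, -0.0]
force: [-0.3, -0.3, 0.1]
finger_gap: 0.0844
grip_force: 0.0
```

Run:
```python
from h import *
import pickle
s=ctrl.read_state();print(s['force'],s['finger_gap'],s['eef_pos'])
a=pickle.load(open('side0.pkl','rb'))['img'];b=grab('side','s23.png')['img']
t0=pickle.load(open('top0.pkl','rb'))['img'];q=grab('top','t23.png');t=q['img']
golds(q,z=.0295,a=40);reds(q)
# lifter versus initial: grey blade / handle masks in side view
for n,x,y,(r0,r1,c0,c1) in (('side',a,b,(140,195,130,190)),('top',t0,t,(240,312,108,170))):
    d=np.abs(x[r0:r1,c0:c1].astype(int)-y[r0:r1,c0:c1]).sum(2)
    print(n,'diff px frac',(d>90).mean().round(3))
    for k in (x,y):
        h=cv2.cvtColor(k[r0:r1,c0:c1],cv2.COLOR_RGB2HSV)
        for nm,m in (('handle',(h[...,0]>12)&(h[...,0]<22)&(h[...,2]>190)&(h[...,1]>80)&(h[...,1]<150)),('blade',(h[...,1]<45)&(h[...,2]>150))):
            ys,xs=np.nonzero(m);print('  ',nm,len(xs),xs.mean().round(2),ys.mean().round(2),np.polyfit(xs,ys,1).round(2) if n=='side' else np.polyfit(ys,xs,1).round(2))
```

```text
[-0.33605852 -0.25259444  0.06625562] 0.08437440318578526 [0.32799262 0.45548708 0.28171469]
gold px [369.  273.5] world [ 0.4624 -0.3509] yaw -0.029 len 0.0389 0.0609
gold px [367.4 244.5] world [ 0.5558 -0.3485] yaw 0.042 len 0.0406 0.0638
side diff px frac 0.005
   handle 111 26.68 14.07 [-0.78 34.83]
   blade 252 32.77 24.89 [-0.46 39.83]
   handle 117 26.21 15.22 [-0.88 38.39]
   blade 257 33.31 24.69 [-0.44 39.25]
top diff px frac 0.019
   handle 235 30.04 37.71 [ 0.24 20.87]
   blade 356 32.49 31.58 [ 0.2  26.25]
   handle 242 30.28 37.35 [ 0.24 21.24]
   blade 369 32.85 31.61 [ 0.2  26.68]
```

The lifter's pose matches the start within half a pixel. Both plaques are gold up in the tray and both panels are upright. Handing in.

```bash
python3 -c "
from h import *
print(ctrl.close_job())"
```

```text
the job is handed in; nothing more can be done
None
```

I handed the job in at about 51 s: both plaques present lie gold side up in a row in the tray, the side panels are upright, and the lifter hangs level on both hooks; no verdict came back.

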